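# Seat two bearing caps in their nests, saddle up

### The job

Seat both bearing caps fully home in the grey nest blocks whose pockets fit them, each with its crown down in the pocket and its half-round saddle facing up, ready for gauging. One cap lies on its side and the other lies with its saddle on the bench, so they have to be turned over; leave the spray can, oil bottle, spanner and gear where they are.

Things in the scene. Friction and masses are not known exactly. Their poses are not given: they have to be found in the camera images.
- large_cap: Aluminium bearing cap, T-shaped: bar 66 long, 34 thick, 22 deep, its flat joint face cut by a half-round saddle (R15); on its back a crown block 46 long, 34 thick, 16 deep. Origin: centre of crown face. x along the length (flat ends at +-33), y through the thickness (saddle axis), z from crown face to joint face (at z=38): z up = saddle up. 170 g. Starts saddle down, crown up.
- small_cap: Aluminium bearing cap, T-shaped: bar 52 long, 30 thick, 20 deep, its flat joint face cut by a half-round saddle (R11); on its back a crown block 34 long, 30 thick, 14 deep. Origin: centre of crown face. x along the length (flat ends at +-26), y through the thickness (saddle axis), z from crown face to joint face (at z=34): z up = saddle up. 110 g. Starts lying on a T-shaped side face.
- large_nest_floor (a point): Centre of the pocket floor, 8 above the bench, of the fixed grey block for the large cap: 60 x 56 (x by y), 16 high; pocket 50 x 38, 8 deep from the top, 2 play on each side of the crown, mouth chamfered. z up, x along the pocket's long side. The cap may sit turned half round. Once home its ears clear the block by 8 (mm).
- small_nest_floor (a point): Centre of the pocket floor, 8 above the bench, of the fixed grey block for the small cap: 48 x 52 (x by y), 16 high; pocket 38 x 34, 8 deep from the top, 2 play on each side of the crown, mouth chamfered. z up, x along the pocket's long side. The cap may sit turned half round. Once home its ears clear the block by 6 (mm).
- spray_can: An upright spray can, bystander, 52 mm across and 160 mm tall, standing between the two nests. Origin: centre of its underside.
- oil_bottle: An upright amber oil bottle with a red cap, bystander, 68 mm across and 190 mm tall. Origin: centre of its underside.
- spanner: A steel spanner lying flat, bystander, 170 mm long, under 15 mm high. Origin: under its middle; x along its length.
- gear: A steel gear lying flat with its hub up, bystander, 64 mm across, teeth 12 mm high, hub 28 mm across and 20 mm high. Origin: centre of its underside.
Mind the look-alikes: they are no part of the job. What is shaped like the large_cap but brown or yellow is not meant. What is shaped like the small_cap but black is not meant.

How it is judged (in metres and radians):
At the end, for the whole second after the job is handed in: Each cap rests in its own nest, crown face on the pocket floor within 3 mm, within 4 mm of the pocket's centre, saddle up with its z axis within 0.08 rad of vertical, released and at rest (horizontal distance between large_cap and large_nest_floor below 0.004 m and z of large_cap in the frame of large_nest_floor between -0.003 and 0.003 m and angle between each of large_cap, small_cap's own z axis and vertical below 0.08 rad and linear speed of each of large_cap, small_cap below 0.02 m/s and horizontal distance between small_cap and small_nest_floor below 0.004 m and z of small_cap in the frame of small_nest_floor between -0.003 and 0.003 m); the robot touches nothing.
It fails at once if the spray can is pushed more than 20 mm or knocked over (distance of spray_can from where it was at the start of the episode above 0.02 m or angle between spray_can's own z axis and vertical above 0.35 rad).
It fails at once if the oil bottle is pushed more than 20 mm or knocked over (distance of oil_bottle from where it was at the start of the episode above 0.02 m or angle between oil_bottle's own z axis and vertical above 0.35 rad).
It fails at once if the spanner is pushed more than 20 mm or knocked over (distance of spanner from where it was at the start of the episode above 0.02 m or angle between spanner's own z axis and vertical above 0.35 rad).
It fails at once if the gear is pushed more than 20 mm or knocked over (distance of gear from where it was at the start of the episode above 0.02 m or angle between gear's own z axis and vertical above 0.35 rad).
It also fails if it takes over 72 s, if anything falls off the work surface, if the arm or the gripper's body presses on something with over 40 N, if the wrist force passes 120 N, or if a joint passes its speed limit or range.

### The arm

A 7-joint arm with a two-finger parallel gripper is mounted at the origin on the work surface. World frame = base frame: x ahead of the robot, y to its left, z up, the work surface at z = 0. Lengths are in mm, angles in degrees, forces in N, time in s.
With the tool pointing down it reaches from about 425 to 875 mm from the base axis. Payload 9.9 kg.
Tool frame: the origin (TCP) lies at the very end of the fingers, on their centre line; the grasp point (between the pads) lies ctrl.grasp_offset behind it (ctrl.grasp_offset is the distance from the TCP to the grasp point, in mm); z points along the fingers, y is the line along which they close (so a half turn about z gives the same grasp; the last joint's range is limited). The gripper opens to 85 mm and grips with 20 to 120 N. Pads are 22 mm wide; open, the fingers measure 114 mm over their backs; the gripper's body (76 mm by 85 mm) begins 54 mm behind the grasp point. The pads swing forward as they close: fully open they stand 13 mm farther back than shut.
Start: joints at [61.776, 32.985, 1.427, 82.34, -0.859, 64.687, -3.237], TCP at [268.323, -619.38, 231.289] pointing down, gripper open.
Joint ranges: [-157.87, 157.87], [-19.46, 123.44], [-87.15, 90], [11.01, 140.99], [-62.26, 242.26], [9.8, 113.94], [-161.44, 161.44]. Speed limits (degrees/s): [127.2, 127.2, 172.46, 172.46, 180, 180, 180].

### API

Orientations are given as [roll, pitch, yaw] about the fixed x, y, z axes, in that order (R = Rz(yaw) Ry(pitch) Rx(roll)).
In Python, from station import monitor, optics, ctrl gives the robot as it stands.
- The arm moves only by the tool move_arm, never from a script. Its argument "commands" is a list of rows, each a list of 7 numbers: the opening, from 0 (shut) to 1 (fully open), then the shift along the tool's x, y, z in cm, then the turn, a rotation vector about the tool's x, y, z in rad. A call has exactly 5 rows; each row is the pose to reach, as a shift and turn from the pose commanded when the call began, along the tool's axes at that moment; what a row does not reach only later rows make up. A row lasts 1/8 s, in which the tool goes at most 62.5 mm and 10.7 degrees, less where a joint would pass 70% of its speed; a pose out of reach is approached as far as the arm can. A call with a gripper value outside its range is refused whole. The fingers move at their own pace and stop on an object; the grip force is fixed at half the most. Time passes only in rows, so rows that repeat a pose let the fingers close, or fill a call up. It gives the time, the measured TCP pose, the force, the opening and the grip force at its end, in the units of the state.
- monitor.state(): the state, without advancing time (a new reading comes with each control period).
- optics.grab_frame(name): name is "scene" or "side" or "wrist"; returns the picture (480x640x3 uint8, red, green, blue); there is no depth.
- optics.get_calibration(name): a dict with "fx", "fy", "cx", "cy" (pixels), "extrinsics" (4x4, takes a point from camera to world coordinates). Camera axes: x right, y down, z forward; pixel columns grow to the right and rows downward; lengths in mm; the calibration is good to about 2 mm. A picture is of the moment at which its call begins: read the wrist's pose just before it. get_calibration takes no time and is no camera call; for the wrist camera it gives the pose at the moment of the call.
- ctrl.close_job(): hands the job in; it is judged then, once.
The state is a dict: "time_s": time; "qpos": joint angles; "joint_vel": joint speeds; "joint_torque": joint torques, N m; "tool_pos": TCP position; "tcp_rot": TCP orientation; "wrist_force": force on the tool from outside, world axes, zero at the start; "ft_torque": the same for the moment, N m; "width": opening from 0.0 (shut) to 1.0 (fully open); "gripper_force": force on a finger pad.
Only numpy, scipy, OpenCV 4.12 (cv2) and the standard library are available. Lean on these libraries where they do the work, as an engineer would, in place of code of your own. Each camera call takes 0.05 s, during which the arm holds its last target. There are 200 camera calls.

## Working session

There is one attempt and no reset: what is moved stays moved. The work goes in short steps, Python scripts to look and compute and a tool call to move; the robot and the scene stay as the last step left them, time stands still between calls to the robot, and variables do not carry over. Pictures are saved under pics/ and viewed, at most 10 in all, crops included, and the job is handed in when it is done.

Besides the shell and the picture viewer there is one more tool, called after "Emit:" as name(argument=value, ...), one argument or row to a line, values as JSON. move_arm: Moves the arm, as the interface text tells. Its arguments: {"type":"object","properties":{"commands":{"type":"array"}},"required":["commands"]}

```bash
ls; mkdir -p pics; python3 - <<'E'
from station import monitor, optics, ctrl
import cv2,numpy as np
print(ctrl.grasp_offset, monitor.state())
a=[]
for n in ["scene","side","wrist"]:
    f=optics.grab_frame(n); cv2.imwrite(f"pics/{n}0.png",f[:,:,::-1]); c=optics.get_calibration(n); print(n,{k:(np.round(v,3).tolist()) for k,v in c.items()})
E
```

```text
pics
18.700000000000003 {'time_s': 0.0, 'qpos': array([61.77648206, 33.03312575,  1.42261814, 82.38433219, -0.85980591,
       64.68614387, -3.2354574 ]), 'joint_vel': array([ 0.05616067, -0.11808746, -0.07752143,  0.03836824,  0.06040711,
       -0.009294  ,  0.00743075]), 'joint_torque': array([-4.43026884e-04, -7.65757728e+01,  2.25027211e+00, -2.85963482e+01,
        1.53067522e-02,  1.29564901e-02, -2.42563021e-05]), 'tool_pos': array([ 268.15813113, -618.9761293 ,  230.44980035]), 'tcp_rot': array([-1.79907043e+02,  4.05660860e-03,  2.34264153e+01]), 'wrist_force': array([-0.5755604 ,  0.47023046, -0.37527033]), 'ft_torque': array([-0.00675736, -0.02251196,  0.03201892]), 'gripper_force': 0.0, 'width': 0.9969521363517434}
scene {'fx': 434.555, 'fy': 434.555, 'cx': 312.887, 'cy': 233.148, 'extrinsics': [[0.661, 0.557, -0.503, 963.744], [0.751, -0.473, 0.461, -406.479], [0.019, -0.682, -0.731, 661.286], [0.0, 0.0, 0.0, 1.0]]}
side {'fx': 477.171, 'fy': 477.171, 'cx': 320.584, 'cy': 241.277, 'extrinsics': [[-0.83, -0.354, 0.431, 75.129], [-0.558, 0.536, -0.634, 675.643], [-0.006, -0.766, -0.642, 754.302], [0.0, 0.0, 0.0, 1.0]]}
wrist {'fx': 403.578, 'fy': 403.578, 'cx': 319.377, 'cy': 240.933, 'extrinsics': [[0.398, -0.884, -0.245, 330.027], [-0.917, -0.384, -0.104, -592.637], [-0.002, 0.266, -0.964, 374.949], [0.0, 0.0, 0.0, 1.0]]}
```

View pics/scene0.png

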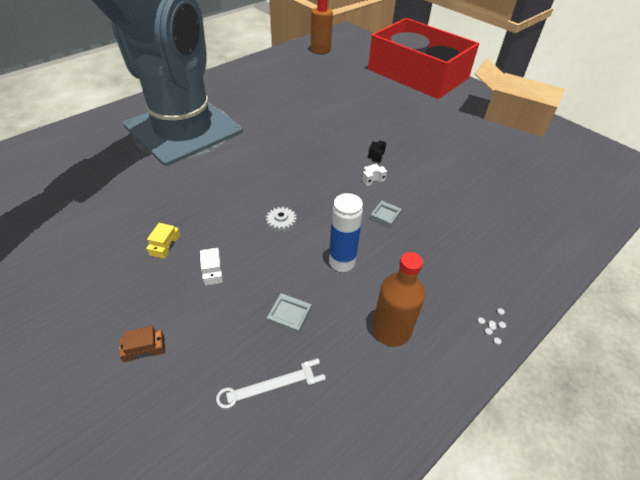

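View pics/side0.png

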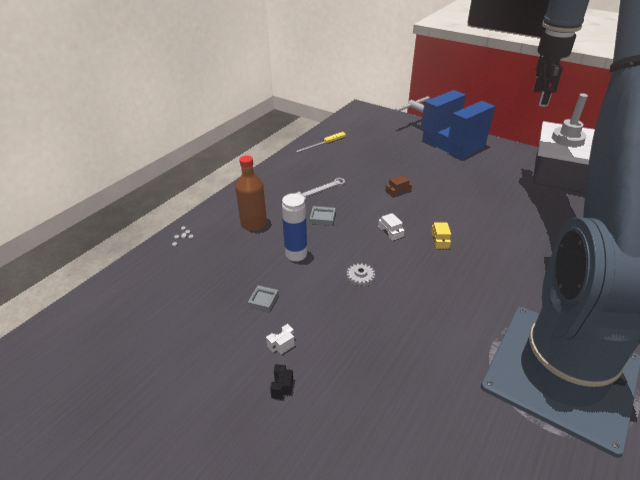

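Scene candidates are as follows. For the large cap: white (211,266), yellow (163,240) and brown (142,343). For the small cap: white (374,174) and black (377,150). The nests are at (290,312) large and (386,212) small. I choose the two white/aluminium caps and will check them in a crop.

```bash
cat > h.py <<'E'
import numpy as np,cv2,json
def ray(c,u,v):
    E=np.array(c["extrinsics"]); d=E[:3,:3]@np.array([(u-c["cx"])/c["fx"],(v-c["cy"])/c["fy"],1]); return E[:3,3],d
def plane(c,u,v,z):
    o,d=ray(c,u,v); return o+d*(z-o[2])/d[2]
def proj(c,p):
    E=np.array(c["extrinsics"]); q=E[:3,:3].T@(np.asarray(p)-E[:3,3]); return np.array([c["cx"]+c["fx"]*q[0]/q[2],c["cy"]+c["fy"]*q[1]/q[2]])
E
python3 - <<'E'
from h import *
from station import optics
s=cv2.imread("pics/scene0.png");d=cv2.imread("pics/side0.png")
def cr(i,u,v,r=30): return cv2.resize(i[v-r*3//4:v+r*3//4, u-r:u+r],(400,300),interpolation=cv2.INTER_CUBIC)
o=np.vstack([np.hstack([cr(s,211,266,40),cr(s,380,185,48)]),np.hstack([cr(d,391,226,32),cr(d,281,345,44)])])
cv2.imwrite("pics/crop1.png",o)
cs=optics.get_calibration("scene");cd=optics.get_calibration("side")
for n,u,v,z in [("L",211,266,20),("S",374,174,15),("LN",290,311,16),("SN",386,212,16),("can",344,265,0),("oil",394,335,0),("gear",281,218,10),("yel",163,240,20),("blk",377,150,15),("brown",142,343,20)]: print(n,plane(cs,u,v,z).round())
for n,u,v,z in [("L",391,226,20),("S",281,341,15),("LN",322,215,16),("SN",264,298,16),("can",296,255,0),("oil",252,225,0)]: print(n,plane(cd,u,v,z).round())
E
```

```text
L [ 462. -203.   20.]
S [469. 236.  15.]
LN [ 633. -152.   16.]
SN [574. 161.  16.]
can [611.   1.   0.]
oil [778. -41.   0.]
gear [439. -18.  10.]
yel [ 344. -239.   20.]
blk [409. 310.  15.]
brown [ 526. -374.   20.]
L [ 455. -194.   20.]
S [468. 237.  15.]
LN [ 626. -142.   16.]
SN [566. 168.  16.]
can [602.   6.   0.]
oil [764. -25.   0.]
```

View pics/crop1.png

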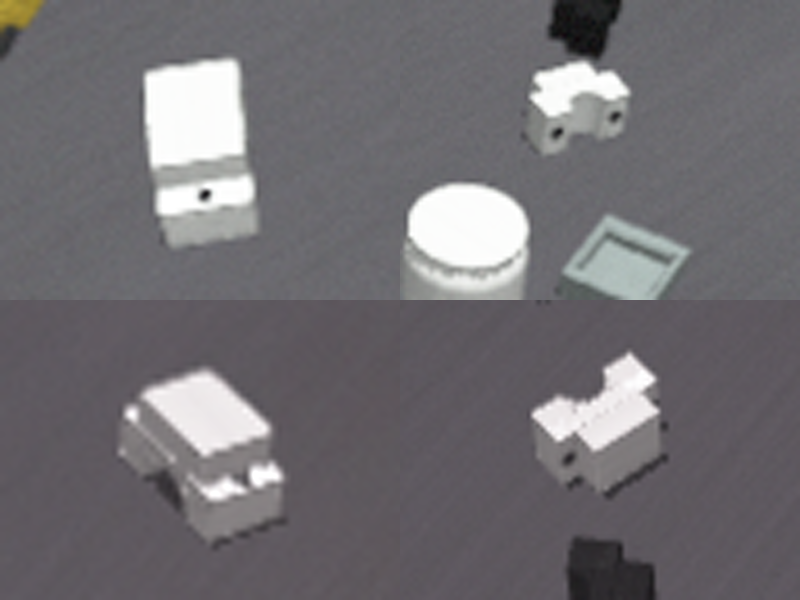

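The crops confirm it: the white T-caps are the ones meant. The large one has its crown up, and the small one lies on its T side with the joint face (holes) towards +x. The black, yellow and brown ones are look-alikes. Next I move the wrist camera over the large cap and nest.

Emit:
move_arm(
  commands=[
    [1,4.2,-2.9,-0.3,0,0,0],
    [1,8.4,-5.7,-0.6,0,0,0],
    [1,12.6,-8.6,-0.9,0,0,0],
    [1,16.8,-11.4,-1.2,0,0,0],
    [1,21,-14.3,-1.5,0,0,0],
  ],
)

```text
time_s: 0.78
tool_pos: [404.8, -403.2, 246.2]
tcp_rot: [-180.0, 0.0, 23.4]
wrist_force: [0.8, -0.9, 0.3]
width: 0.999
gripper_force: 0.0
```

Emit:
move_arm(
  commands=[
    [1,4.2,-2.9,-0.3,0,0,0],
    [1,8.4,-5.7,-0.6,0,0,0],
    [1,12.6,-8.6,-0.9,0,0,0],
    [1,16.8,-11.4,-1.2,0,0,0],
    [1,21,-14.3,-1.5,0,0,0],
  ],
)

```text
time_s: 1.4
tool_pos: [540.6, -188.6, 261.3]
tcp_rot: [-180.0, 0.0, 23.4]
wrist_force: [0.9, -1.3, -0.4]
width: 1.004
gripper_force: 0.0
```

```bash
python3 - <<'E'
from h import *
from station import monitor, optics
s=monitor.state();c=optics.get_calibration("wrist");f=optics.grab_frame("wrist")
cv2.imwrite("pics/w1.png",f[:,:,::-1]);print(s["qpos"].round(2),s["tool_pos"],s["tcp_rot"],s["wrist_force"],s["time_s"])
json.dump({k:np.array(v).tolist() for k,v in c.items()},open("w1.json","w"))
E
```

```text
[ 16.85  22.7   -3.39  95.62   1.49  61.74 -53.58] [ 540.63043854 -188.60031404  261.29460875] [-1.79997813e+02  1.26330168e-02  2.34093744e+01] [ 0.94095075 -1.3490023  -0.3946762 ] 1.4
```

View pics/w1.png

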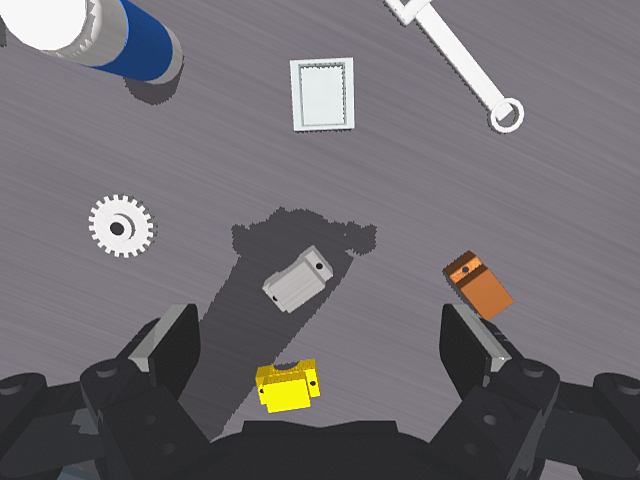

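The wrist view shows the large nest at (322,94), the large cap at (298,280) with ear holes at about (319,266) and (276,298), the gear at (122,226), the brown look-alike at (478,284) and the yellow one at (287,386). I measure the holes and the nest outline.

```bash
python3 - <<'E'
from h import *
f=cv2.imread("pics/w1.png");c=json.load(open("w1.json"));g=cv2.cvtColor(f,cv2.COLOR_BGR2GRAY)
hs=cv2.cvtColor(f,cv2.COLOR_BGR2HSV)
print(np.array(c["extrinsics"]).round(3))
# holes
for (u,v) in [(319,266),(276,298)]:
    p=g[v-8:v+9,u-8:u+9].astype(float); m=(p<75); ys,xs=np.nonzero(m); 
    n,l,st,ce=cv2.connectedComponentsWithStats(m.astype(np.uint8)); print(st[1:,4],(ce[1:]+[u-8,v-8]).round(1)); 
print(g[280,255:345:4],g[240,255:345:4])
# cap mask
m=((g>135)).astype(np.uint8)
for name,(x0,y0,x1,y1) in dict(cap=(250,236,345,325),nest=(270,40,375,150)).items():
    q=np.zeros_like(m); t=135 if name=="cap" else 165
    q[y0:y1,x0:x1]=(g[y0:y1,x0:x1]>t)
    cs,hh=cv2.findContours(q,cv2.RETR_CCOMP,cv2.CHAIN_APPROX_NONE)
    for k in cs:
        if cv2.contourArea(k)>300:
            r=cv2.minAreaRect(k); print(name,cv2.contourArea(k),np.round(r[0],1),np.round(r[1],1),round(r[2],1)); b=cv2.boxPoints(r)
            for z in ((16,) if name=="nest" else (22,38)): 
                P=np.array([plane(c,*x,z) for x in b]); print(z,P.mean(0).round(1),np.linalg.norm(P[1]-P[0]).round(1),np.linalg.norm(P[2]-P[1]).round(1),[np.degrees(np.arctan2(*(P[i+1]-P[i])[1::-1])).round(1) for i in (0,1)])
E
```

```text
[[ 3.98000e-01 -8.84000e-01 -2.44000e-01  6.02423e+02]
 [-9.18000e-01 -3.84000e-01 -1.05000e-01 -1.61999e+02]
 [-1.00000e-03  2.66000e-01 -9.64000e-01  4.05598e+02]
 [ 0.00000e+00  0.00000e+00  0.00000e+00  1.00000e+00]]
[ 6 26] [[326.3 258.7]
 [318.7 265.7]]
[39 11] [[271.  302.8]
 [274.4 298.3]]
[ 73  72  67 149 139 142 175 182 182 181 182 180 179 179 182 179 176 131
  79  71  74  70 121] [75 73 73 73 73 74 74 74 72 72 75 73 73 73 72 73 75 74 73 70 72 74 75]
cap 2404.0 [298.7 280.9] [41.4 67.2] 53.1
22 [ 457.7 -201.1   22. ] 69.4 42.8 [np.float64(-28.7), np.float64(-120.9)]
38 [ 463.8 -199.4   38. ] 66.5 41.0 [np.float64(-28.7), np.float64(-120.9)]
nest 4260.0 [322.5  93.9] [71.  62.8] 87.3
16 [ 631.5 -152.    16. ] 55.9 60.9 [np.float64(-64.1), np.float64(-152.4)]
```

```bash
python3 - <<'E'
from h import *
f=cv2.imread("pics/w1.png");c=json.load(open("w1.json"));g=cv2.cvtColor(f,cv2.COLOR_BGR2GRAY)
print("hole1",plane(c,318.7,265.7,22),"hole2",plane(c,274.4,298.3,22))
q=np.zeros_like(g);q[236:325,250:345]=(g[236:325,250:345]>165)
cs,_=cv2.findContours(q,cv2.RETR_EXTERNAL,cv2.CHAIN_APPROX_NONE);k=max(cs,key=cv2.contourArea)
r=cv2.minAreaRect(k);print(r,cv2.contourArea(k));P=np.array([plane(c,*x,38) for x in cv2.boxPoints(r)]);print(P.round(1),P.mean(0))
a=f[230:330,240:350];b=f[44:144,267:377]
o=np.hstack([cv2.resize(x,(396,360),interpolation=cv2.INTER_CUBIC) for x in (a,b)])
cv2.imwrite("pics/crop2.png",o)
E
```

```text
hole1 [ 481.28892923 -213.26586684   22.        ] hole2 [ 430.79157243 -185.58327664   22.        ]
((293.1936950683594, 286.9989929199219), (35.98515319824219, 51.11783218383789), 54.162349700927734) 1514.5
[[ 443.8 -169.2   38. ]
 [ 488.1 -194.4   38. ]
 [ 468.8 -224.8   38. ]
 [ 423.1 -199.7   38. ]] [ 455.97247186 -197.03359365   38.        ]
```

View pics/crop2.png

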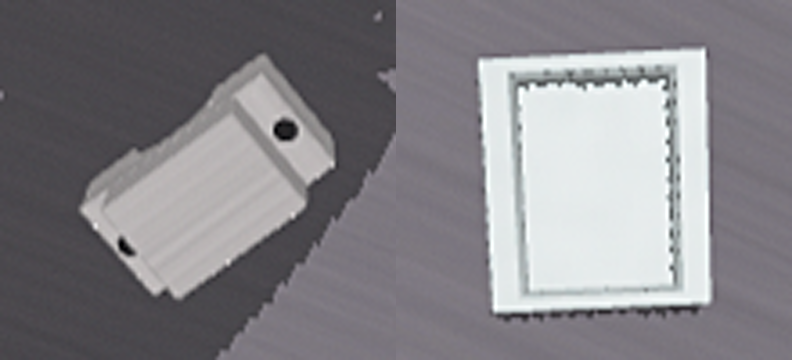

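The crop shows the crown's top quad at (235,98), (305,198), (180,298), (103,197), and the pocket mouth at (510,72), (677,65), (685,290), (522,296).

```bash
python3 - <<'E'
from h import *
c=json.load(open("w1.json"))
def an(p,q): return np.degrees(np.arctan2(*(q-p)[1::-1])).round(1)
def do(n,pts,off,z):
    P=np.array([plane(c,x/3.6+off[0],y/3.6+off[1],z) for x,y in pts]); print(n,P.mean(0).round(1),[(np.linalg.norm(P[(i+1)%4]-P[i]).round(1),an(P[i],P[(i+1)%4])) for i in range(4)])
do("crown",[(235,98),(305,198),(180,298),(103,197)],(240,230),38)
do("pocket",[(510-396,72),(677-396,65),(685-396,290),(522-396,296)],(267,44),15)
do("outer",[(479-396,60),(705-396,48),(710-396,304),(494-396,312)],(267,44),16)
E
```

```text
crown [ 459.6 -199.8   38. ] [(np.float64(34.0), np.float64(-123.2)), (np.float64(45.3), np.float64(154.1)), (np.float64(36.0), np.float64(57.6)), (np.float64(45.7), np.float64(-28.6))]
pocket [ 631.8 -152.6   15. ] [(np.float64(41.6), np.float64(-64.4)), (np.float64(53.8), np.float64(-153.4)), (np.float64(42.2), np.float64(115.5)), (np.float64(53.7), np.float64(26.0))]
outer [ 631.4 -152.4   16. ] [(np.float64(56.0), np.float64(-63.8)), (np.float64(61.0), np.float64(-154.1)), (np.float64(55.9), np.float64(115.5)), (np.float64(60.3), np.float64(26.0))]
```

```bash
cat >> h.py <<'E'
from scipy.spatial.transform import Rotation as Ro
Z=np.array([0,0,1.])
def rot(psi,lean):
    p,l=np.radians([psi,lean]); n=np.array([-np.sin(p),np.cos(p),0]); y=np.array([np.cos(p),np.sin(p),0])
    return np.c_[n*np.cos(l)+Z*np.sin(l), y, -Z*np.cos(l)+n*np.sin(l)]
def cur():
    from station import monitor
    s=monitor.state(); return s["tool_pos"],Ro.from_euler("xyz",s["tcp_rot"],degrees=True).as_matrix()
def plan(targets,start=None,vmax=50,wmax=.17):
    """targets: (pos,R,width,minrows)"""
    p,R=start or cur()
    for pos,Q,w,k in targets:
        S=R.T@(np.asarray(pos)-p); V=Ro.from_matrix(R.T@Q).as_rotvec()
        n=max(k,int(np.ceil(max(np.linalg.norm(S)/vmax,np.linalg.norm(V)/wmax))));
        calls=int(np.ceil(n/5)); 
        for i in range(calls):
            # sub-target for this call
            a=min(1,5*(i+1)/n); b=5*i/n
            P1=p+(np.asarray(pos)-p)*b; R1=R@Ro.from_rotvec(V*b).as_matrix()
            S1=R1.T@((np.asarray(pos)-p)*(a-b)); V1=V*(a-b); m=min(5,n-5*i)
            rows=[[w]+[round(x,2) for x in S1/10*min(1,(j+1)/m)]+[round(x,3) for x in V1*min(1,(j+1)/m)] for j in range(5)]
            print(str(rows).replace("np.float64(","").replace(")",""))
        p,R=np.asarray(pos,float),Q
E
python3 - <<'E'
from h import *
c=json.load(open("w1.json"))
for n,u,v in [("ring",506,115),("head",400,3)]: print(n,plane(c,u,v,7).round())
p=np.array([540.6,-188.6,261.3]); R=rot(-66.6,0)
for b in (0,6.5,13):
  for s in (1,-1): print(b,[proj(c,p-R[:,2]*b+R[:,1]*s*42.5+R[:,0]*x).round() for x in (-11,11)])
R=rot(-28.5,-35); t=np.array([.477,.879,0]); T=np.array([459.6,-199.8,0])-5.5*t+8.5*Z; P=T+6.5*R[:,2]
print("TCP pick",P.round(1)); plan([(P-150*R[:,2],R,1,0)])
E
```

```text
ring [ 684. -318.    7.]
head [ 729. -184.    7.]
0 [array([427., 335.]), array([431., 283.])]
0 [array([212., 335.]), array([208., 283.])]
6.5 [array([431., 343.]), array([435., 289.])]
6.5 [array([208., 343.]), array([203., 289.])]
13 [array([436., 352.]), array([441., 296.])]
13 [array([203., 352.]), array([198., 296.])]
TCP pick [ 455.2 -207.9    3.2]
[[1, -0.42, -1.05, 2.26, -0.034, -0.099, -0.106], [1, -0.85, -2.11, 4.52, -0.067, -0.198, -0.212], [1, -1.27, -3.16, 6.78, -0.101, -0.297, -0.318], [1, -1.7, -4.22, 9.04, -0.135, -0.396, -0.423], [1, -2.12, -5.27, 11.3, -0.168, -0.495, -0.529]]
[[1, 1.26, -1.18, 1.84, -0.034, -0.099, -0.106], [1, 1.26, -1.18, 1.84, -0.034, -0.099, -0.106], [1, 1.26, -1.18, 1.84, -0.034, -0.099, -0.106], [1, 1.26, -1.18, 1.84, -0.034, -0.099, -0.106], [1, 1.26, -1.18, 1.84, -0.034, -0.099, -0.106]]
```

Emit:
move_arm(
  commands=[
    [1,-0.42,-1.05,2.26,-0.034,-0.099,-0.106],
    [1,-0.85,-2.11,4.52,-0.067,-0.198,-0.212],
    [1,-1.27,-3.16,6.78,-0.101,-0.297,-0.318],
    [1,-1.7,-4.22,9.04,-0.135,-0.396,-0.423],
    [1,-2.12,-5.27,11.3,-0.168,-0.495,-0.529],
  ],
)

```text
time_s: 2.08
tool_pos: [499.6, -150.0, 147.7]
tcp_rot: [178.2, 29.7, 54.2]
wrist_force: [-0.2, 1.2, -1.1]
width: 1.003
gripper_force: 0.0
```

Emit:
move_arm(
  commands=[
    [1,1.26,-1.18,1.84,-0.034,-0.099,-0.106],
    [1,1.26,-1.18,1.84,-0.034,-0.099,-0.106],
    [1,1.26,-1.18,1.84,-0.034,-0.099,-0.106],
    [1,1.26,-1.18,1.84,-0.034,-0.099,-0.106],
    [1,1.26,-1.18,1.84,-0.034,-0.099,-0.106],
  ],
)

```text
time_s: 2.7
tool_pos: [491.8, -143.2, 126.7]
tcp_rot: [179.9, 35.2, 60.8]
wrist_force: [1.0, -0.7, -0.5]
width: 1.004
gripper_force: 0.0
```

```bash
cat >> h.py <<'E'
def look(n):
    from station import monitor,optics
    s=monitor.state();c=optics.get_calibration("wrist");f=optics.grab_frame("wrist")
    cv2.imwrite(f"pics/{n}.png",f[:,:,::-1]);json.dump({k:np.array(v).tolist() for k,v in c.items()},open(n+".json","w"))
    print(s["time_s"],s["qpos"].round(1),s["tool_pos"].round(1),s["tcp_rot"].round(1),s["wrist_force"].round(1),round(s["width"],3),s["gripper_force"])
    return f[:,:,::-1].copy(),c
E
python3 - <<'E'
from h import *
f,c=look("w2")
R=rot(-28.5,-35); t=np.array([.477,.879,0]); T=np.array([459.6,-199.8,0])-5.5*t+8.5*Z; P=T+6.5*R[:,2]
plan([(P,R,1,6)])
E
```

```text
2.7 [ -6.8  37.3  -2.4 105.5  31.9  64.7 -59.1] [ 491.8 -143.2  126.7] [179.9  35.2  60.8] [ 1.  -0.7 -0.5] 1.004 0.0
[[1, 0.17, -0.01, 2.4, -0.001, 0.001, -0.002], [1, 0.35, -0.02, 4.79, -0.002, 0.001, -0.003], [1, 0.52, -0.03, 7.19, -0.002, 0.002, -0.005], [1, 0.69, -0.03, 9.59, -0.003, 0.003, -0.006], [1, 0.86, -0.04, 11.98, -0.004, 0.004, -0.008]]
[[1, 0.16, -0.02, 2.4, -0.001, 0.001, -0.002], [1, 0.16, -0.02, 2.4, -0.001, 0.001, -0.002], [1, 0.16, -0.02, 2.4, -0.001, 0.001, -0.002], [1, 0.16, -0.02, 2.4, -0.001, 0.001, -0.002], [1, 0.16, -0.02, 2.4, -0.001, 0.001, -0.002]]
```

View pics/w2.png

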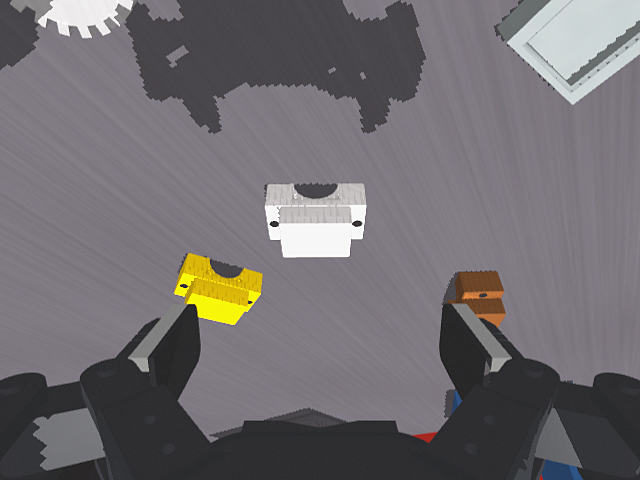

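The cap sits level and centred at (316,220), its ear holes at (274,224) and (357,224). The yellow look-alike is off to the left. I refine from the holes.

```bash
python3 - <<'E'
from h import *
f=cv2.imread("pics/w2.png");c=json.load(open("w2.json"));g=cv2.cvtColor(f,cv2.COLOR_BGR2GRAY)
H=[]
for u,v in [(274,224),(357,224)]:
    p=(g[v-7:v+8,u-7:u+8]<110).astype(np.uint8); n,l,st,ce=cv2.connectedComponentsWithStats(p); i=1+np.argmax(st[1:,4]); q=ce[i]+[u-7,v-7]; H.append(plane(c,*q,22)); print(st[i,4],q,H[-1])
d=H[1]-H[0]; print(np.linalg.norm(d),np.degrees(np.arctan2(d[1],d[0])),(H[0]+H[1])/2)
# saddle-side bottom corner px
for u,v,z in [(265,184,0),(365,184,0),(265,184,22),(281,257,38),(350,257,38)]: print(plane(c,u,v,z).round(1))
E
```

```text
42 [274.14285714 223.5952381 ] [ 431.75987423 -187.88106165   22.        ]
45 [356.77777778 223.26666667] [ 481.15169686 -215.09132227   22.        ]
56.391049167813726 -28.850640777098587 [ 456.45578554 -201.48619196   22.        ]
[ 434.  -170.7    0. ]
[ 493.9 -204.1   -0. ]
[ 447.3 -154.9   22. ]
[ 427.5 -204.5   38. ]
[ 469.  -227.8   38. ]
```

Emit:
move_arm(
  commands=[
    [1,0.17,-0.05,2.4,0,0,0],
    [1,0.34,-0.1,4.8,0,0,-0.003],
    [1,0.5,-0.15,7.2,0,0,-0.005],
    [1,0.6,-0.2,9.6,0,0,-0.007],
    [1,0.7,-0.23,12,0,0,-0.01],
  ],
)

```text
time_s: 3.38
tool_pos: [458.8, -197.3, 23.5]
tcp_rot: [-179.6, 35.3, 61.6]
wrist_force: [0.4, 0.3, 0.9]
width: 1.002
gripper_force: 0.0
```

Emit:
move_arm(
  commands=[
    [1,0.05,0,0.8,0,0,0],
    [1,0.1,0,1.6,0,0,0],
    [1,0.13,0,2.5,0,0,0],
    [1,0.13,0,2.5,0,0,0],
    [1,0.13,0,2.5,0,0,0],
  ],
)

```text
time_s: 4.0
tool_pos: [452.5, -208.2, 2.8]
tcp_rot: [-179.6, 35.3, 61.7]
wrist_force: [-0.2, -0.6, 0.4]
width: 1.0
gripper_force: 0.0
```

Emit:
move_arm(
  commands=[
    [0,0,0,0,0,0,0],
    [0,0,0,0,0,0,0],
    [0,0,0,0,0,0,0],
    [0,0,0,0,0,0,0],
    [0,0,0,0,0,0,0],
  ],
)

```text
time_s: 4.62
tool_pos: [452.6, -208.1, 3.2]
tcp_rot: [-179.6, 35.3, 61.7]
wrist_force: [0.4, 2.6, 5.2]
width: 0.757
gripper_force: 66.2
```

```bash
python3 - <<'E'
from h import *
p,R=cur(); print(p,R.round(3)); from station import monitor; s=monitor.state(); print(s["width"],s["gripper_force"],s["qpos"].round(1),s["wrist_force"])
up=p+np.array([0,0,80.])
# rock +90 about tool y, lean 55; release at 40 outward
psi=-28.5; y=R[:,1]; t=np.array([-y[1],y[0],0])
c0=np.array([457,-201,0.])
R2=rot(np.degrees(np.arctan2(y[1],y[0])),55)
# cap centre point in tool frame at pick: centre bottom joint face; after: height 17 centre
# cap body centre (face centre in y, z=27 => height 11)
loc=R.T@(c0+11*Z-p); print("loc",loc)
C=c0+40*y; C=C*[1,1,0]+17*Z+1.5*Z
P2=C-R2@loc; print(P2, "tip low", (P2-6.5*R2[:,2]-11*R2[:,0])[2])
plan([(up,R,0,3),(P2+60*Z,R2,0,0),(P2,R2,0,4)])
E
```

```text
[ 452.58522007 -208.05213368    3.18785153] [[ 0.387  0.879 -0.279]
 [ 0.719 -0.477 -0.506]
 [-0.578 -0.005 -0.816]]
0.7568365101102932 66.23863577842712 [ -3.2  46.8   1.6 114.8  41.4  46.4 -66.7] [0.41762338 2.58593464 5.15563786]
loc [  2.26159056   0.47427847 -11.17643964]
[ 495.48637132 -212.94928841   10.23687105] tip low 4.954445395861475
[[0, -1.54, -0.01, -2.18, 0.0, 0.0, 0.0], [0, -3.08, -0.03, -4.35, 0.0, 0.0, 0.0], [0, -4.62, -0.04, -6.53, 0.0, 0.0, 0.0], [0, -4.62, -0.04, -6.53, 0.0, 0.0, 0.0], [0, -4.62, -0.04, -6.53, 0.0, 0.0, 0.0]]
[[0, 0.21, 0.4, 0.01, -0.001, 0.158, -0.0], [0, 0.41, 0.8, 0.02, -0.001, 0.315, -0.0], [0, 0.62, 1.2, 0.03, -0.002, 0.473, -0.0], [0, 0.82, 1.6, 0.04, -0.002, 0.63, -0.0], [0, 1.03, 2.01, 0.05, -0.003, 0.788, -0.001]]
[[0, 0.14, 0.4, 0.15, -0.001, 0.158, -0.0], [0, 0.27, 0.8, 0.31, -0.001, 0.315, -0.0], [0, 0.41, 1.2, 0.46, -0.002, 0.473, -0.0], [0, 0.55, 1.6, 0.62, -0.002, 0.63, -0.0], [0, 0.68, 2.0, 0.77, -0.003, 0.788, -0.001]]
[[0, -1.23, 0.0, 0.86, 0.0, 0.0, 0.0], [0, -2.46, 0.0, 1.72, 0.0, 0.0, 0.0], [0, -3.69, 0.0, 2.58, 0.0, 0.0, 0.0], [0, -4.91, 0.0, 3.44, 0.0, 0.0, 0.0], [0, -4.91, 0.0, 3.44, 0.0, 0.0, 0.0]]
```

Emit:
move_arm(
  commands=[
    [0,-1.5,0,-2.2,0,0,0],
    [0,-3.1,0,-4.4,0,0,0],
    [0,-4.6,0,-6.5,0,0,0],
    [0,-4.6,0,-6.5,0,0,0],
    [0,-4.6,0,-6.5,0,0,0],
  ],
)

```text
time_s: 5.25
tool_pos: [452.5, -208.3, 81.8]
tcp_rot: [-179.6, 35.3, 61.8]
wrist_force: [-0.5, 0.4, -1.8]
width: 0.759
gripper_force: 67.3
```

Emit:
move_arm(
  commands=[
    [0,0.2,0.4,0,0,0.157,0],
    [0,0.4,0.8,0,0,0.314,0],
    [0,0.6,1.2,0,0,0.471,0],
    [0,0.8,1.6,0,0,0.628,0],
    [0,1,2,0.05,0,0.785,0],
  ],
)

```text
time_s: 5.88
tool_pos: [473.8, -211.0, 75.5]
tcp_rot: [-179.6, -9.7, 61.4]
wrist_force: [-0.4, 0.9, -3.2]
width: 0.752
gripper_force: 67.1
```

Emit:
move_arm(
  commands=[
    [0,0.14,0.4,0.15,0,0.158,0],
    [0,0.27,0.8,0.3,0,0.316,0],
    [0,0.4,1.2,0.46,0,0.474,0],
    [0,0.55,1.6,0.62,0,0.63,0],
    [0,0.68,2,0.77,0,0.788,0],
  ],
)

```text
time_s: 6.5
tool_pos: [494.9, -214.5, 68.5]
tcp_rot: [-179.3, -54.9, 60.8]
wrist_force: [0.8, -0.2, -2.3]
width: 0.756
gripper_force: 67.1
```

```bash
python3 - <<'E'
from h import *
f,c=look("w3")
cv2.imwrite("pics/w3s.png",cv2.resize(f,(480,360)))
E
```

```text
6.5 [ 81.6  63.  -57.2 107.6  -7.6  40.6  17.2] [ 494.9 -214.5   68.5] [-179.3  -54.9   60.8] [ 0.8 -0.2 -2.3] 0.756 67.14367032051086
```

View pics/w3s.png

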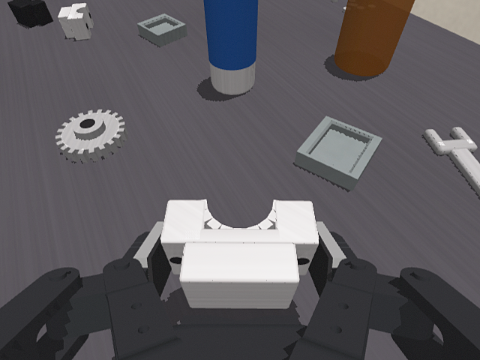

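The cap is held with its crown face towards the camera and the saddle (arc at (240,215)) facing away, so it is ready to lie on its T side. I lower and release it.

Emit:
move_arm(
  commands=[
    [0,-1.2,0,0.9,0,0,0],
    [0,-2.4,0,1.7,0,0,0],
    [0,-3.6,0,2.6,0,0,0],
    [0,-4.3,0,3.1,0,0,0],
    [0,-4.7,0,3.4,0,0,0],
  ],
)

```text
time_s: 7.18
tool_pos: [495.2, -212.8, 11.1]
tcp_rot: [-179.4, -54.6, 61.1]
wrist_force: [-0.1, 0.2, -1.6]
width: 0.756
gripper_force: 67.2
```

Emit:
move_arm(
  commands=[
    [0,-0.1,0,0.05,0,0,0],
    [0,-0.1,0,0.05,0,0,0],
    [0,-0.1,0,0.05,0,0,0],
    [0,-0.1,0,0.05,0,0,0],
    [0,-0.1,0,0.05,0,0,0],
  ],
)

```text
time_s: 7.8
tool_pos: [495.0, -213.2, 10.2]
tcp_rot: [-179.4, -54.6, 61.0]
wrist_force: [0.1, 0.0, -2.0]
width: 0.755
gripper_force: 67.2
```

Emit:
move_arm(
  commands=[
    [0,-0.1,0,0.07,0,0,0],
    [1,-0.1,0,0.07,0,0,0],
    [1,-0.1,0,0.07,0,0,0],
    [1,-0.1,0,0.07,0,0,0],
    [1,-0.1,0,0.07,0,0,0],
  ],
)

```text
time_s: 8.43
tool_pos: [495.0, -213.1, 9.0]
tcp_rot: [-179.4, -54.6, 61.0]
wrist_force: [-0.8, 0.2, 0.5]
width: 0.996
gripper_force: 0.0
```

Emit:
move_arm(
  commands=[
    [1,0,0,0,0,0,0],
    [1,0,0,-1,0,0,0],
    [1,0,0,-4,0,0,0],
    [1,0,0,-8,0,0,0],
    [1,0,0,-12,0,0,0],
  ],
)

```text
time_s: 9.05
tool_pos: [447.8, -300.6, 79.4]
tcp_rot: [-179.4, -54.6, 61.0]
wrist_force: [0.4, -0.8, -1.1]
width: 1.002
gripper_force: 0.0
```

```bash
python3 - <<'E'
from h import *
from station import monitor; s=monitor.state(); print(s["width"],s["tool_pos"])
p,R=cur(); R2=rot(-28.5,-35); t=np.array([.477,.879,0])
C=np.array([492,-220,17.])
P=C+5*R2[:,2]
M=np.array([500,-225,200.])
plan([(M,rot(-28.5,10),1,0),(C-150*R2[:,2],R2,1,0)])
E
```

```text
1.0024515885236924 [ 447.81195548 -300.5933179    79.44217714]
[[1, 3.02, 0.18, 0.09, -0.001, -0.156, -0.001], [1, 6.05, 0.36, 0.19, -0.002, -0.312, -0.001], [1, 9.07, 0.54, 0.28, -0.003, -0.467, -0.002], [1, 12.1, 0.72, 0.37, -0.004, -0.623, -0.003], [1, 15.12, 0.9, 0.46, -0.005, -0.779, -0.004]]
[[1, 1.5, -0.19, 1.49, 0.0, -0.157, 0.0], [1, 2.99, -0.38, 2.97, 0.0, -0.314, 0.0], [1, 4.49, -0.56, 4.46, 0.0, -0.471, 0.0], [1, 5.99, -0.75, 5.94, 0.0, -0.628, 0.0], [1, 7.49, -0.94, 7.43, 0.0, -0.785, 0.0]]
```

Emit:
move_arm(
  commands=[
    [1,3,0.2,0.1,0,-0.156,0],
    [1,6,0.4,0.2,0,-0.312,0],
    [1,9,0.5,0.3,0,-0.468,0],
    [1,12.1,0.7,0.4,0,-0.624,0],
    [1,15.1,0.9,0.5,0,-0.78,0],
  ],
)

```text
time_s: 9.68
tool_pos: [501.1, -223.6, 201.0]
tcp_rot: [-179.8, -9.6, 61.4]
wrist_force: [0.6, 0.5, -1.4]
width: 1.001
gripper_force: 0.0
```

Emit:
move_arm(
  commands=[
    [1,1.5,-0.2,1.5,0,-0.157,0],
    [1,3,-0.4,3,0,-0.314,0],
    [1,4.5,-0.6,4.5,0,-0.471,0],
    [1,6,-0.8,5.9,0,-0.628,0],
    [1,7.5,-0.9,7.4,0,-0.785,0],
  ],
)

```text
time_s: 10.3
tool_pos: [534.7, -142.4, 139.8]
tcp_rot: [-179.8, 35.3, 61.6]
wrist_force: [-0.2, -0.1, -0.2]
width: 1.002
gripper_force: 0.0
```

```bash
python3 - <<'E'
from h import *
f,c=look("w4")
E
```

```text
10.3 [  3.4  39.8 -18.5  97.9  38.4  75.2 -62.8] [ 534.7 -142.4  139.8] [-179.8   35.3   61.6] [-0.2 -0.1 -0.2] 1.002 0.0
```

View pics/w4.png

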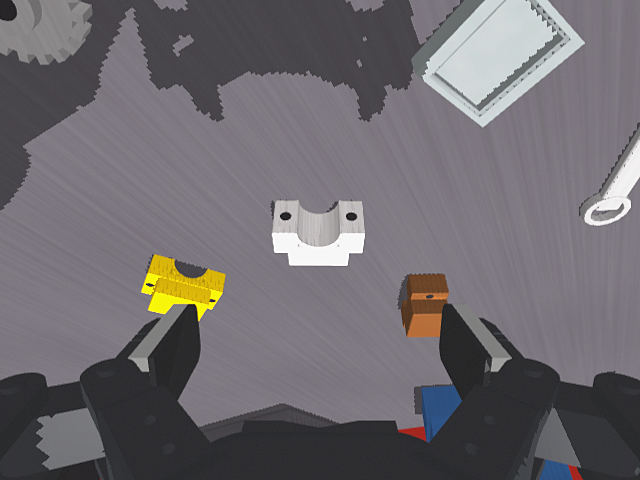

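The cap lies on its T side at (318,235), joint face (holes at (286,216) and (351,216)) towards the gripper side. The top T face has corners at (273,233), (364,233), (349,265), (289,265). I compute its pose and the stage B grasp.

```bash
python3 - <<'E'
from h import *
f=cv2.imread("pics/w4.png");c=json.load(open("w4.json"));g=cv2.cvtColor(f,cv2.COLOR_BGR2GRAY).astype(int)
print(g[222:272,284],g[225:272,340]); print(g[228,266:282],g[228,356:370],g[240,266:282],g[240,356:370],g[258,280:296],g[258,342:356])
for u,v,z in [(273,233,34),(364,233,34),(349,265,34),(289,265,34),(273,201,0),(364,201,0),(286,216,17),(351,216,17)]: print((u,v),plane(c,u,v,z).round(1))
E
```

```text
[196 191 192 191 190 191 185 178 179 174 210 250 249 247 247 247 247 247
 247 247 247 247 247 247 247 247 247 247 248 253 255 107 117 122 120 120
 120 121 124 124 123 121 123 123 122 120 120 123 120 120] [197 195 196 197 195 195 187 177 200 255 255 252 249 232 238 246 246 243
 244 247 248 249 248 247 247 247 247 246 246 247 247 247 247 247 247 247
 247 247 248 254 246 104 119 122 124 123 124]
[125 126 126 122 121 119 141 186 200 195 195 197 199 201 197 193] [193 192 178 182 195 195 196 183 161 120 122 124 125 124] [122 122 120 121 121 115 156 255 250 247 247 247 247 247 247 247] [247 247 247 247 247 247 251 255 121 117 126 129 130 127] [123 124 125 120 120 119 118 118 191 255 250 247 247 247 247 247] [247 247 247 247 249 255 224 110 120 122 125 124 123 124]
(273, 233) [ 467.6 -196.7   34. ]
(364, 233) [ 524.2 -227.1   34. ]
(349, 265) [ 498.4 -256.9   34. ]
(289, 265) [ 457.2 -234.8   34. ]
(273, 201) [ 464.  -197.3    0. ]
(364, 201) [ 525.3 -230.3    0. ]
(286, 216) [ 474.4 -201.2   17. ]
(351, 216) [ 516.5 -223.8   17. ]
```

```bash
python3 - <<'E'
from h import *
R=rot(-28.2,-35); n=np.array([.4726,.8813,0]); J=np.array([495.4,-212.7,0])
T=J-15*n+9*Z; P=T+6.5*R[:,2]; print(P)
plan([(P-25*R[:,2],R,1,5),(P,R,1,3)])
E
```

```text
[ 486.54921411 -229.20521681    3.67551171]
[[1, -0.22, 0.04, 2.88, -0.001, 0.002, 0.002], [1, -0.44, 0.08, 5.76, -0.002, 0.004, 0.004], [1, -0.66, 0.12, 8.64, -0.003, 0.005, 0.006], [1, -0.88, 0.16, 11.52, -0.004, 0.007, 0.008], [1, -1.1, 0.2, 14.4, -0.005, 0.009, 0.011]]
[[1, 0.0, 0.0, 0.83, 0.0, 0.0, 0.0], [1, 0.0, 0.0, 1.67, 0.0, 0.0, 0.0], [1, 0.0, 0.0, 2.5, 0.0, 0.0, 0.0], [1, 0.0, 0.0, 2.5, 0.0, 0.0, 0.0], [1, 0.0, 0.0, 2.5, 0.0, 0.0, 0.0]]
```

Emit:
move_arm(
  commands=[
    [1,-0.2,0,2.9,0,0,0],
    [1,-0.4,0.1,5.8,0,0.004,0.004],
    [1,-0.7,0.1,8.6,0,0.005,0.006],
    [1,-0.9,0.2,11.5,-0.004,0.007,0.008],
    [1,-1.1,0.2,14.4,-0.005,0.009,0.01],
  ],
)

```text
time_s: 10.98
tool_pos: [491.1, -224.9, 26.8]
tcp_rot: [179.7, 34.5, 61.0]
wrist_force: [0.5, -0.9, 0.7]
width: 1.0
gripper_force: 0.0
```

Emit:
move_arm(
  commands=[
    [1,0,0,0.8,0,0,0],
    [1,0,0,1.7,0,0,0],
    [1,0,0,2.5,0,0,0],
    [1,0,0,2.5,0,0,0],
    [0,0,0,2.5,0,0,0],
  ],
)

```text
time_s: 11.6
tool_pos: [485.0, -236.2, 6.7]
tcp_rot: [179.7, 34.5, 61.1]
wrist_force: [-2.9, -0.0, 1.1]
width: 0.816
gripper_force: 0.2
```

Emit:
move_arm(
  commands=[
    [0,0,0,0,0,0,0],
    [0,0,0,0,0,0,0],
    [0,0,0,0,0,0,0],
    [0,0,0,0,0,0,0],
    [0,0,0,0,0,0,0],
  ],
)

```text
time_s: 12.22
tool_pos: [485.1, -236.1, 7.0]
tcp_rot: [179.7, 34.5, 61.1]
wrist_force: [-0.4, 2.0, 5.5]
width: 0.762
gripper_force: 66.8
```

```bash
cat > place.py <<'E'
from h import *
def place(orig,psi,nest,dz=90,out="grip.json"):
    """orig: cap origin at pick (capz = tool-n horizontal); returns R,P over nest and seated"""
    p,R=cur(); y=R[:,1]*[1,1,0]; y/=np.linalg.norm(y); n=np.cross(Z,y)
    Rc=np.c_[y,np.cross(n,y),n]; loc=R.T@(orig-p); loc[1]=0
    q=np.radians(psi); x=np.array([np.cos(q),np.sin(q),0]); Rp=np.c_[x,np.cross(Z,x),Z]
    Rt=Rp@Rc.T@R; P=np.asarray(nest)-Rt@loc
    json.dump(dict(capR=(R.T@Rc).tolist(),loc=loc.tolist()),open(out,"w"))
    print("grip loc",loc.round(1),"place P",P.round(1),"d",Rt[:,2].round(2)); return p,R,P,Rt
E
python3 - <<'E'
from place import *
from station import monitor; s=monitor.state(); print(s["width"],s["gripper_force"],s["wrist_force"].round(1),s["tool_pos"],s["qpos"].round(1))
p,R,P,Rt=place(np.array([477.5,-246.2,17]),26,[631.6,-152.5,8],out="gripL.json")
plan([(p+110*Z,R,0,4),(P+[0,0,90],Rt,0,0)])
E
```

```text
0.7617110958874261 66.8244981765747 [-0.4  2.   5.5] [ 485.08237629 -236.0987778     7.02577033] [  9.6  47.6 -13.8 109.6  49.9  56.3 -70.9]
grip loc [-16.    0.   -1.1] place P [ 627.3 -143.5   20.5] d [-0.36  0.74 -0.57]
[[0, -1.56, 0.01, -2.27, 0.0, 0.0, 0.0], [0, -3.11, 0.02, -4.53, 0.0, 0.0, 0.0], [0, -4.67, 0.03, -6.8, 0.0, 0.0, 0.0], [0, -6.23, 0.04, -9.07, 0.0, 0.0, 0.0], [0, -6.23, 0.04, -9.07, 0.0, 0.0, 0.0]]
[[0, 1.16, 0.73, -0.72, 0.018, 0.131, -0.094], [0, 2.31, 1.45, -1.44, 0.036, 0.262, -0.188], [0, 3.47, 2.18, -2.16, 0.053, 0.393, -0.281], [0, 4.62, 2.91, -2.88, 0.071, 0.524, -0.375], [0, 5.78, 3.64, -3.59, 0.089, 0.655, -0.469]]
[[0, 0.95, 1.21, -0.08, 0.018, 0.131, -0.094], [0, 1.9, 2.43, -0.16, 0.036, 0.262, -0.188], [0, 2.85, 3.64, -0.24, 0.053, 0.393, -0.281], [0, 3.81, 4.85, -0.32, 0.071, 0.524, -0.375], [0, 4.76, 6.07, -0.4, 0.089, 0.655, -0.469]]
[[0, 0.23, 1.51, 0.2, 0.018, 0.131, -0.094], [0, 0.23, 1.51, 0.2, 0.018, 0.131, -0.094], [0, 0.23, 1.51, 0.2, 0.018, 0.131, -0.094], [0, 0.23, 1.51, 0.2, 0.018, 0.131, -0.094], [0, 0.23, 1.51, 0.2, 0.018, 0.131, -0.094]]
```

Emit:
move_arm(
  commands=[
    [0,-1.6,0,-2.3,0,0,0],
    [0,-3.1,0,-4.5,0,0,0],
    [0,-4.7,0,-6.8,0,0,0],
    [0,-6.2,0,-9.1,0,0,0],
    [0,-6.2,0,-9.1,0,0,0],
  ],
)

```text
time_s: 12.85
tool_pos: [485.6, -235.8, 118.2]
tcp_rot: [179.5, 34.4, 60.9]
wrist_force: [0.5, 0.5, -2.6]
width: 0.764
gripper_force: 67.0
```

Emit:
move_arm(
  commands=[
    [0,1.2,0.7,-0.7,0.018,0.131,-0.094],
    [0,2.3,1.5,-1.4,0.036,0.262,-0.188],
    [0,3.5,2.2,-2.2,0.053,0.393,-0.281],
    [0,4.6,2.9,-2.9,0.071,0.524,-0.375],
    [0,5.8,3.6,-3.6,0.089,0.655,-0.469],
  ],
)

```text
time_s: 13.48
tool_pos: [549.0, -193.4, 113.0]
tcp_rot: [-168.6, -6.3, 84.5]
wrist_force: [1.0, 0.1, -2.2]
width: 0.761
gripper_force: 66.9
```

Emit:
move_arm(
  commands=[
    [0,1,1.2,-0.1,0.018,0.131,-0.094],
    [0,1.9,2.4,-0.2,0.036,0.262,-0.188],
    [0,2.9,3.6,-0.2,0.053,0.393,-0.281],
    [0,3.8,4.9,-0.3,0.071,0.524,-0.375],
    [0,4.8,6.1,-0.4,0.089,0.655,-0.469],
  ],
)

```text
time_s: 14.1
tool_pos: [614.0, -152.0, 108.9]
tcp_rot: [-174.6, -47.9, 107.6]
wrist_force: [1.1, -0.1, -1.5]
width: 0.76
gripper_force: 66.9
```

Emit:
move_arm(
  commands=[
    [0,0.2,1.5,0.2,0.018,0.131,-0.094],
    [0,0.2,1.5,0.2,0.018,0.131,-0.094],
    [0,0.2,1.5,0.2,0.018,0.131,-0.094],
    [0,0.2,1.5,0.2,0.018,0.131,-0.094],
    [0,0.2,1.5,0.2,0.018,0.131,-0.094],
  ],
)

```text
time_s: 14.72
tool_pos: [626.9, -143.3, 111.3]
tcp_rot: [-179.9, -55.3, 115.7]
wrist_force: [0.5, -0.2, -1.8]
width: 0.761
gripper_force: 67.0
```

```bash
python3 - <<'E'
from h import *
f,c=look("w5"); G=json.load(open("gripL.json"))
p,R=cur(); print("R",R.round(3).tolist()); cR=R@np.array(G["capR"]); o=p+R@np.array(G["loc"]); print("cap z",cR[:,2].round(3),"x",cR[:,0].round(3),"o",o.round(1))
E
```

```text
14.725 [ 44.2  71.4 -54.4  56.9   4.3  99.5  28. ] [ 626.9 -143.3  111.3] [-179.9  -55.3  115.7] [ 0.5 -0.2 -1.8] 0.761 66.99007630348206
R [[-0.246, 0.901, -0.358], [0.513, 0.434, 0.74], [0.822, -0.001, -0.569]]
cap z [-0.     0.003  1.   ] x [ 0.899  0.438 -0.001] o [ 631.2 -152.4   98.5]
```

View pics/w5.png

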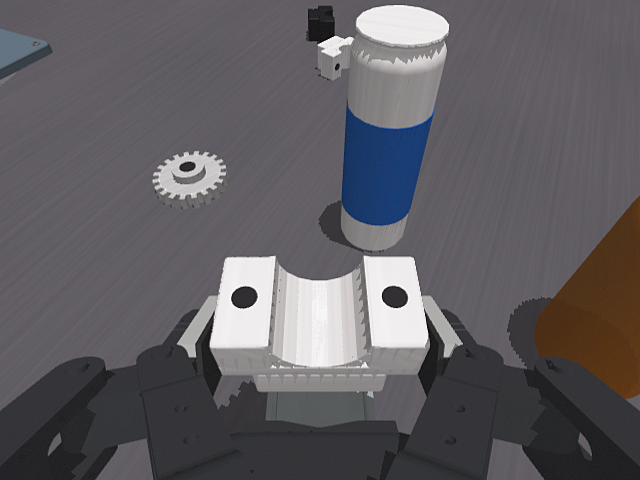

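The cap is held saddle up, with ear holes at (244,297) and (395,297). Joint-face corners are (225,257), (414,257), (429,347), (210,347), with the nest just visible below at (320,405). I use the holes and corners to check the cap pose in the grip.

```bash
python3 - <<'E'
from h import *
f=cv2.imread("pics/w5.png");c=json.load(open("w5.json"));g=cv2.cvtColor(f,cv2.COLOR_BGR2GRAY)
H=[]
for u,v in [(244,297),(395,297)]:
    r=18;p=(g[v-r:v+r+1,u-r:u+r+1]<110).astype(np.uint8);n,l,st,ce=cv2.connectedComponentsWithStats(p);i=1+np.argmax(st[1:,4]);q=ce[i]+[u-r,v-r];H.append(q)
print(H,g[250:262,245],g[340:355,235],g[340:355,400],g[300,205:225],g[300,412:430])
for z in (134.5,136.5,138.5):
    h=[plane(c,*q,z) for q in H]; m=(h[0]+h[1])/2; d=h[1]-h[0]; print(z,m.round(1),np.linalg.norm(d).round(1),np.degrees(np.arctan2(d[1],d[0])).round(2))
pred=np.array([631.2,-152.4,136.5]); x=np.array([.899,.438,0]); print("pred holes",[proj(c,pred+s*28.2*x).round(1) for s in (-1,1)])
y=np.array([-.438,.899,0]); print("pred corners",[proj(c,pred+a*33*x+b*17*y).round(1) for a,b in ((-1,1),(1,1),(1,-1),(-1,-1))])
E
```

```text
[array([243.77448747, 296.87471526]), array([394.28018223, 296.5261959 ])] [ 96  96  96  97  97  92 117 196 238 238 235 236] [237 237 237 235 234 232 227 206 170 148 145 144 143 141 139] [240 240 238 236 232 232 222 192 148 136 149 146 144 141 142] [108 168 178 175 172 173 172 172 173 172 171 175 218 219 231 239 238 238
 238 238] [238 238 238 238 238 239 239 237 233 225 146 173 172 171 173 174 173 172]
134.5 [ 629.7 -149.7  134.5] 50.2 25.92
136.5 [ 630.3 -150.8  136.5] 49.3 25.92
138.5 [ 630.8 -151.9  138.5] 48.4 25.92
pred holes [array([232.6, 301.8]), array([406.3, 301.2])]
pred corners [array([225.4, 260. ]), array([413.1, 259.5]), array([430.6, 350.5]), array([208.7, 351.2])]
```

Emit:
move_arm(
  commands=[
    [0,-1.6,0.02,1.1,0,0,0.002],
    [0,-3.2,0.03,2.2,0,0,0.004],
    [0,-4.8,0.03,3.3,0,0,0.004],
    [0,-6.4,0.03,4.4,0,0,0.005],
    [0,-6.4,0.03,4.4,0,0,0.005],
  ],
)

```text
time_s: 15.4
tool_pos: [626.1, -142.7, 29.5]
tcp_rot: [-179.2, -55.6, 114.9]
wrist_force: [-0.7, 0.9, -0.9]
width: 0.761
gripper_force: 67.0
```

```bash
python3 - <<'E'
from h import *
from station import optics
f,c=look("w6"); G=json.load(open("gripL.json"))
p,R=cur(); cR=R@np.array(G["capR"]); o=p+R@np.array(G["loc"]); print("cap z",cR[:,2].round(3),"x",cR[:,0].round(3),"o",o.round(1))
for n in ("side","scene"):
    g=optics.grab_frame(n)[:,:,::-1]; cv2.imwrite(f"pics/{n}6.png",g)
a=cv2.imread("pics/side6.png")[185:245,282:362]; b=cv2.imread("pics/scene6.png")[275:335,250:330]; w=cv2.imread("pics/w6.png")
cv2.imwrite("pics/comp6.png",np.vstack([np.hstack([cv2.resize(x,(400,300),interpolation=cv2.INTER_CUBIC) for x in (a,b)]),cv2.resize(w[180:480],(800,375))[:300]]))
E
```

```text
15.4 [ 43.8  76.7 -52.8  57.1   7.1  95.8  30.7] [ 626.1 -142.7   29.5] [-179.2  -55.6  114.9] [-0.7  0.9 -0.9] 0.761 66.9997501373291
cap z [0.006 0.002 1.   ] x [ 0.9    0.436 -0.006] o [ 630.9 -151.6   18.6]
```

Emit:
move_arm(
  commands=[
    [0,-0.05,0.02,-0.09,0,0,0],
    [0,-0.15,0.02,0,0,0,0],
    [0,-0.31,0.02,0.08,0,0,0],
    [0,-0.31,0.02,0.08,0,0,0],
    [0,-0.31,0.02,0.08,0,0,0],
  ],
)

```text
time_s: 16.18
tool_pos: [627.7, -143.9, 29.0]
tcp_rot: [-179.4, -55.5, 115.1]
wrist_force: [-0.2, 0.1, -1.8]
width: 0.759
gripper_force: 67.0
```

Emit:
move_arm(
  commands=[
    [0,-0.1,0,0.07,0,0,0],
    [0,-0.2,0,0.14,0,0,0],
    [0,-0.25,0,0.17,0,0,0],
    [0,-0.25,0,0.17,0,0,0],
    [0,-0.25,0,0.17,0,0,0],
  ],
)

```text
time_s: 16.8
tool_pos: [627.7, -143.9, 26.0]
tcp_rot: [-179.4, -55.5, 115.1]
wrist_force: [0.0, 0.2, -2.1]
width: 0.759
gripper_force: 67.0
```

Emit:
move_arm(
  commands=[
    [0,-0.08,0,0.06,0,0,0],
    [0,-0.16,0,0.11,0,0,0],
    [0,-0.2,0,0.14,0,0,0],
    [0,-0.2,0,0.14,0,0,0],
    [0,-0.2,0,0.14,0,0,0],
  ],
)

```text
time_s: 17.42
tool_pos: [627.7, -143.9, 23.5]
tcp_rot: [-179.4, -55.5, 115.1]
wrist_force: [0.4, 0.1, -0.8]
width: 0.762
gripper_force: 67.0
```

Emit:
move_arm(
  commands=[
    [0,-0.08,0,0.06,0,0,0],
    [0,-0.16,0,0.11,0,0,0],
    [0,-0.2,0,0.14,0,0,0],
    [0,-0.2,0,0.14,0,0,0],
    [0,-0.2,0,0.14,0,0,0],
  ],
)

```text
time_s: 18.05
tool_pos: [627.6, -143.8, 21.1]
tcp_rot: [-179.4, -55.5, 115.1]
wrist_force: [0.2, -0.6, -1.7]
width: 0.761
gripper_force: 67.0
```

Emit:
move_arm(
  commands=[
    [0,-0.06,0,0.04,0,0,0],
    [0,-0.12,0,0.08,0,0,0],
    [0,-0.12,0,0.08,0,0,0],
    [0,-0.12,0,0.08,0,0,0],
    [0,-0.12,0,0.08,0,0,0],
  ],
)

```text
time_s: 18.68
tool_pos: [627.6, -143.9, 19.8]
tcp_rot: [-179.5, -55.5, 115.1]
wrist_force: [-0.1, -1.3, 0.8]
width: 0.759
gripper_force: 67.3
```

Emit:
move_arm(
  commands=[
    [0,-0.06,0,0.04,0,0,0],
    [0,-0.12,0,0.08,0,0,0],
    [0,-0.12,0,0.08,0,0,0],
    [0,-0.12,0,0.08,0,0,0],
    [0,-0.12,0,0.08,0,0,0],
  ],
)

```text
time_s: 19.3
tool_pos: [627.6, -143.9, 19.8]
tcp_rot: [-179.5, -55.5, 115.2]
wrist_force: [-2.2, -2.9, 8.4]
width: 0.765
gripper_force: 68.1
```

Emit:
move_arm(
  commands=[
    [0,0.06,0,-0.04,0,0,0],
    [1,0.06,0,-0.04,0,0,0],
    [1,0.06,0,-0.04,0,0,0],
    [1,0.06,0,-0.04,0,0,0],
    [1,0.06,0,-0.04,0,0,0],
  ],
)

```text
time_s: 19.92
tool_pos: [627.6, -143.8, 18.8]
tcp_rot: [-179.4, -55.5, 115.1]
wrist_force: [0.4, -0.6, 0.1]
width: 0.998
gripper_force: 0.0
```

Emit:
move_arm(
  commands=[
    [1,0,0,0,0,0,0],
    [1,0,0,-1,0,0,0],
    [1,0,0,-4,0,0,0],
    [1,0,0,-8,0,0,0],
    [1,0,0,-12,0,0,0],
  ],
)

```text
time_s: 20.55
tool_pos: [663.4, -223.7, 79.7]
tcp_rot: [-179.6, -55.8, 115.0]
wrist_force: [-0.2, 0.6, -2.5]
width: 1.0
gripper_force: 0.0
```

```bash
python3 - <<'E'
from h import *
f,c=look("w7"); g=cv2.cvtColor(f,cv2.COLOR_BGR2GRAY)
x=np.array([.899,.438,0]);y=np.array([-.438,.899,0]);o=np.array([631.6,-152.5,46.])
print("pred holes",[proj(c,o+s*24.7*x).round(1) for s in (-1,1)],"corners",[proj(c,o+a*33*x+b*17*y).round(1) for a,b in ((-1,1),(1,1),(1,-1),(-1,-1))])
for s in (-1,1):
    u,v=proj(c,o+s*24.7*x).round().astype(int); r=14;p=(g[v-r:v+r+1,u-r:u+r+1]<110).astype(np.uint8);n,l,st,ce=cv2.connectedComponentsWithStats(p);
    for i in range(1,n): q=ce[i]+[u-r,v-r]; print(st[i,4],q.round(1),plane(c,*q,46).round(1))
from station import optics
cv2.imwrite("pics/side7.png",optics.grab_frame("side")[:,:,::-1])
E
```

```text
20.55 [ 37.8  76.6 -37.1  35.4  -4.4 112.9  38.7] [ 663.4 -223.7   79.7] [-179.6  -55.8  115. ] [-0.2  0.6 -2.5] 1.0 0.0
pred holes [array([280., 225.]), array([365.5, 224.2])] corners [array([267.7, 204.5]), array([376.9, 203.4]), array([383.2, 246.7]), array([263.2, 248. ])]
104 [280.6 224.4] [ 609.5 -162.7   46. ]
13 [379.5 216. ] [ 658.9 -132.1   46. ]
108 [364.7 223.4] [ 653.1 -141.3   46. ]
```

The large cap is seated: its holes are seen at the predicted pixels, midpoint (631.3,-152.0), level. Now the small cap.

```bash
python3 - <<'E'
from h import *
plan([((610,-250,270),rot(15,0),1,0),((500,190,280),rot(0,0),1,12)])
E
```

```text
[[1, 2.62, -1.0, -1.78, -0.016, -0.16, 0.026], [1, 5.24, -2.01, -3.57, -0.032, -0.319, 0.052], [1, 7.86, -3.01, -5.35, -0.048, -0.479, 0.078], [1, 10.49, -4.01, -7.14, -0.065, -0.639, 0.104], [1, 13.11, -5.01, -8.92, -0.081, -0.799, 0.13]]
[[1, 0.4, -1.0, -3.15, -0.016, -0.16, 0.026], [1, 0.4, -1.0, -3.15, -0.016, -0.16, 0.026], [1, 0.4, -1.0, -3.15, -0.016, -0.16, 0.026], [1, 0.4, -1.0, -3.15, -0.016, -0.16, 0.026], [1, 0.4, -1.0, -3.15, -0.016, -0.16, 0.026]]
[[1, 3.78, 0.06, -0.08, 0.0, 0.0, 0.022], [1, 7.56, 0.13, -0.17, 0.0, 0.0, 0.044], [1, 11.34, 0.19, -0.25, 0.0, 0.0, 0.065], [1, 15.12, 0.25, -0.33, 0.0, 0.0, 0.087], [1, 18.89, 0.32, -0.42, 0.0, 0.0, 0.109]]
[[1, 3.76, -0.35, -0.08, 0.0, 0.0, 0.022], [1, 7.53, -0.7, -0.17, 0.0, 0.0, 0.044], [1, 11.29, -1.04, -0.25, 0.0, 0.0, 0.065], [1, 15.05, -1.39, -0.33, 0.0, 0.0, 0.087], [1, 18.82, -1.74, -0.42, 0.0, 0.0, 0.109]]
[[1, 3.7, -0.76, -0.08, 0.0, 0.0, 0.022], [1, 7.41, -1.51, -0.17, 0.0, 0.0, 0.044], [1, 7.41, -1.51, -0.17, 0.0, 0.0, 0.044], [1, 7.41, -1.51, -0.17, 0.0, 0.0, 0.044], [1, 7.41, -1.51, -0.17, 0.0, 0.0, 0.044]]
```

Emit:
move_arm(
  commands=[
    [1,2.6,-1,-1.8,-0.016,-0.16,0.026],
    [1,5.2,-2,-3.6,-0.032,-0.32,0.052],
    [1,7.9,-3,-5.4,-0.048,-0.48,0.078],
    [1,10.5,-4,-7.1,-0.065,-0.64,0.104],
    [1,13.1,-5,-8.9,-0.081,-0.8,0.13],
  ],
)

```text
time_s: 21.28
tool_pos: [618.6, -241.5, 238.7]
tcp_rot: [-179.5, -9.3, 106.9]
wrist_force: [-0.0, 1.0, -0.8]
width: 1.002
gripper_force: 0.0
```

Emit:
move_arm(
  commands=[
    [1,0.4,-1,-3.15,-0.016,-0.16,0.026],
    [1,0.4,-1,-3.15,-0.016,-0.16,0.026],
    [1,0.4,-1,-3.15,-0.016,-0.16,0.026],
    [1,0.4,-1,-3.15,-0.016,-0.16,0.026],
    [1,0.4,-1,-3.15,-0.016,-0.16,0.026],
  ],
)

```text
time_s: 21.9
tool_pos: [609.5, -247.9, 267.1]
tcp_rot: [180.0, -0.5, 105.2]
wrist_force: [0.6, 0.4, -0.7]
width: 1.001
gripper_force: 0.0
```

Emit:
move_arm(
  commands=[
    [1,3.8,0,-0.1,0,0,0.022],
    [1,7.6,0.1,-0.2,0,0,0.044],
    [1,11.3,0.2,-0.2,0,0,0.065],
    [1,15.1,0.2,-0.3,0,0,0.087],
    [1,18.9,0.3,-0.4,0,0,0.109],
  ],
)

```text
time_s: 22.52
tool_pos: [562.6, -63.4, 273.6]
tcp_rot: [180.0, -0.5, 98.9]
wrist_force: [-0.6, 0.6, 0.2]
width: 0.998
gripper_force: 0.0
```

Emit:
move_arm(
  commands=[
    [1,3.8,-0.3,-0.1,0,0,0.022],
    [1,7.5,-0.7,-0.2,0,0,0.044],
    [1,11.3,-1,-0.2,0,0,0.065],
    [1,15,-1.4,-0.3,0,0,0.087],
    [1,18.8,-1.7,-0.4,0,0,0.109],
  ],
)

```text
time_s: 23.15
tool_pos: [516.6, 119.6, 279.2]
tcp_rot: [-180.0, -0.5, 92.7]
wrist_force: [0.8, -0.8, -0.2]
width: 0.999
gripper_force: 0.0
```

Emit:
move_arm(
  commands=[
    [1,3.7,-0.8,-0.1,0,0,0.022],
    [1,7.4,-1.5,-0.2,0,0,0.044],
    [1,7.4,-1.5,-0.2,0,0,0.044],
    [1,7.4,-1.5,-0.2,0,0,0.044],
    [1,7.4,-1.5,-0.2,0,0,0.044],
  ],
)

```text
time_s: 23.78
tool_pos: [498.7, 190.6, 282.0]
tcp_rot: [-180.0, -0.4, 90.1]
wrist_force: [-0.0, -0.7, -0.2]
width: 1.005
gripper_force: 0.0
```

```bash
python3 - <<'E'
from h import *
f,c=look("w8"); g=cv2.cvtColor(f,cv2.COLOR_BGR2GRAY); hs=cv2.cvtColor(f,cv2.COLOR_BGR2HSV)
for n,P in dict(S=(469,236,15),N=(572,163,16),blk=(409,310,15)).items(): print(n,proj(c,P).round())
m=((g>150)&(hs[...,1]<40)).astype(np.uint8)
k,l,st,ce=cv2.connectedComponentsWithStats(m)
for i in range(1,k):
    if st[i,4]>200: print(st[i],ce[i].round(),plane(c,*ce[i],16).round())
E
```

```text
23.775 [ -3.3  20.2 -31.3  98.5  11.1  64.2 -37.7] [498.7 190.6 282. ] [-180.    -0.4   90.1] [-0.  -0.7 -0.2] 1.005 0.0
S [290. 155.]
N [389. 226.]
blk [225.  75.]
[ 267  131   46   58 1515] [288. 157.] [468. 233.  16.]
[ 363  196   57   61 2234] [390. 226.] [573. 164.  16.]
[388 338  45  26 463] [407. 347.] [599.  23.  16.]
[ 240  351   55   50 1776] [267. 376.] [439. -14.  16.]
[ 407  399   50   43 1333] [429. 418.] [630. -71.  16.]
```

```bash
python3 - <<'E'
from h import *
f=cv2.imread("pics/w8.png")
cv2.imwrite("pics/crop8.png",np.hstack([cv2.resize(f[y:y+80,x:x+80],(400,400),interpolation=cv2.INTER_CUBIC) for x,y in ((250,120),(350,186))]))
E
```

```text
(no output)
```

View pics/crop8.png

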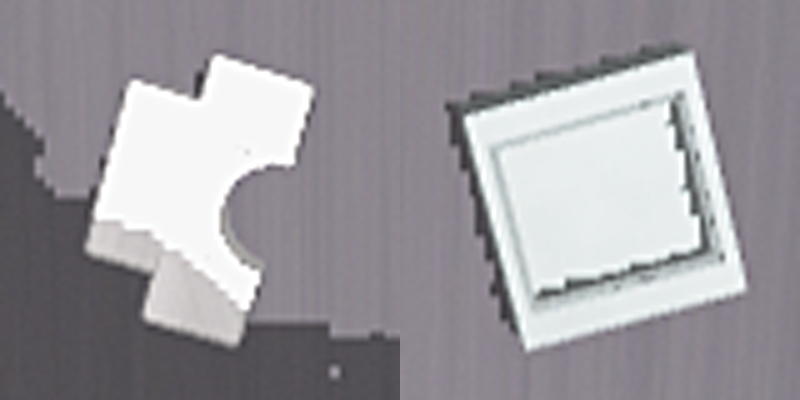

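The left crop shows the small cap's top T face: joint-face corners (313,90) and (242,347), crown-face corners (133,80) and (88,250). The right crop shows the nest's outer corners (463,115), (690,50), (747,287), (527,350) and its pocket at (490,148), (682,93), (723,260), (535,305).

```bash
python3 - <<'E'
from h import *
c=json.load(open("w8.json"))
def W(p,off,z): return plane(c,p[0]/5+off[0],p[1]/5+off[1],z)
def an(d): return np.degrees(np.arctan2(d[1],d[0])).round(1)
o=(250,120); A,B,C,D=[W(p,o,30) for p in ((313,90),(242,347),(133,80),(88,250))]
J=(A+B)/2;K=(C+D)/2; print("J",J.round(1),"K",K.round(1),"JK",np.linalg.norm(J-K).round(1),"z dir",an(J-K),"len",np.linalg.norm(A-B).round(1),"x dir",an(B-A),"crown",np.linalg.norm(C-D).round(1),an(D-C))
for pts,z in (([(463,115),(690,50),(747,287),(527,350)],16),([(490,148),(682,93),(723,260),(535,305)],15)):
    P=np.array([W((x-400,y),(350,186),z) for x,y in pts]); print(P.mean(0).round(1),[(np.linalg.norm(P[(i+1)%4]-P[i]).round(1),an(P[(i+1)%4]-P[i])) for i in range(4)])
print(np.array(c["extrinsics"])[:3,3].round())
E
```

```text
J [485.1 227.7  30. ] K [453.2 238.   30. ] JK 33.6 z dir -17.8 len 51.0 x dir -106.0 crown 33.4 -106.6
[573.9 162.8  16. ] [(np.float64(48.0), np.float64(16.4)), (np.float64(52.4), np.float64(-73.4)), (np.float64(48.0), np.float64(-163.0)), (np.float64(52.9), np.float64(106.6))]
[574.3 162.5  15. ] [(np.float64(40.9), np.float64(16.5)), (np.float64(37.1), np.float64(-73.2)), (np.float64(40.5), np.float64(-165.8)), (np.float64(35.5), np.float64(107.5))]
[499. 257. 427.]
```

```bash
python3 - <<'E'
from h import *
R=rot(73.4,45); h=np.radians(-16.6); cz=np.array([np.cos(h),np.sin(h),0]); J=np.array([485.1,227.7,0])
T=J-15*cz+10.5*Z; P=T+3.3*R[:,2]; print(P,R.round(2))
plan([(P-130*R[:,2],R,1,12)])
E
```

```text
[468.48896129 232.65196571   8.16654762] [[-0.68  0.29 -0.68]
 [ 0.2   0.96  0.2 ]
 [ 0.71  0.   -0.71]]
[[1, 0.12, 0.48, 1.52, 0.042, 0.056, -0.101], [1, 0.24, 0.96, 3.03, 0.084, 0.111, -0.201], [1, 0.36, 1.45, 4.55, 0.126, 0.167, -0.302], [1, 0.48, 1.93, 6.07, 0.168, 0.222, -0.402], [1, 0.6, 2.41, 7.59, 0.21, 0.278, -0.503]]
[[1, -0.59, 0.67, 1.33, 0.042, 0.056, -0.101], [1, -1.18, 1.34, 2.65, 0.084, 0.111, -0.201], [1, -1.76, 2.01, 3.98, 0.126, 0.167, -0.302], [1, -2.35, 2.68, 5.3, 0.168, 0.222, -0.402], [1, -2.94, 3.35, 6.63, 0.21, 0.278, -0.503]]
[[1, -1.2, 0.45, 0.95, 0.042, 0.056, -0.101], [1, -2.41, 0.9, 1.89, 0.084, 0.111, -0.201], [1, -2.41, 0.9, 1.89, 0.084, 0.111, -0.201], [1, -2.41, 0.9, 1.89, 0.084, 0.111, -0.201], [1, -2.41, 0.9, 1.89, 0.084, 0.111, -0.201]]
```

Emit:
move_arm(
  commands=[
    [1,0.1,0.5,1.5,0.042,0.056,-0.1],
    [1,0.2,1,3,0.084,0.111,-0.2],
    [1,0.4,1.4,4.6,0.126,0.167,-0.3],
    [1,0.5,1.9,6.1,0.168,0.222,-0.4],
    [1,0.6,2.4,7.6,0.21,0.278,-0.503],
  ],
)

```text
time_s: 24.45
tool_pos: [522.9, 197.4, 206.0]
tcp_rot: [-172.4, -18.7, 118.2]
wrist_force: [0.1, -0.6, 0.3]
width: 1.001
gripper_force: 0.0
```

Emit:
move_arm(
  commands=[
    [1,-0.6,0.7,1.3,0.042,0.056,-0.1],
    [1,-1.2,1.3,2.7,0.084,0.111,-0.2],
    [1,-1.8,2,4,0.126,0.167,-0.3],
    [1,-2.4,2.7,5.3,0.168,0.222,-0.4],
    [1,-2.9,3.4,6.6,0.21,0.278,-0.503],
  ],
)

```text
time_s: 25.08
tool_pos: [547.6, 204.3, 129.9]
tcp_rot: [-175.0, -38.2, 148.6]
wrist_force: [-0.6, 0.2, 1.0]
width: 1.001
gripper_force: 0.0
```

Emit:
move_arm(
  commands=[
    [1,-1.2,0.5,0.9,0.042,0.056,-0.1],
    [1,-2.4,0.9,1.9,0.084,0.111,-0.2],
    [1,-2.4,0.9,1.9,0.084,0.111,-0.2],
    [1,-2.4,0.9,1.9,0.084,0.111,-0.2],
    [1,-2.4,0.9,1.9,0.084,0.111,-0.2],
  ],
)

```text
time_s: 25.7
tool_pos: [556.7, 208.2, 102.1]
tcp_rot: [179.9, -44.8, 163.4]
wrist_force: [-0.2, -0.8, 0.6]
width: 1.0
gripper_force: 0.0
```

```bash
python3 - <<'E'
from h import *
f,c=look("w9"); g=cv2.cvtColor(f,cv2.COLOR_BGR2GRAY)
h=np.radians(-16.6); cz=np.array([np.cos(h),np.sin(h),0]); cx=np.array([-cz[1],cz[0],0]); J=np.array([485.1,227.7,0])
print("pred joint-face holes?",[proj(c,J+s*19*cx+15*Z).round(1) for s in (-1,1)])
for s in (-1,1):
    u,v=proj(c,J+s*19*cx+15*Z).round().astype(int); r=14;p=(g[v-r:v+r+1,u-r:u+r+1]<75).astype(np.uint8);n,l,st,ce=cv2.connectedComponentsWithStats(p)
    for i in range(1,n):
        if st[i,4]>8: q=ce[i]+[u-r,v-r]; print(s,st[i,4],q.round(1),plane(c,*q,15).round(1))
R=rot(73.4,45);T=J-15*cz+10.5*Z; P=T+3.3*R[:,2]
plan([(P,R,1,8)])
E
```

```text
25.7 [  7.8  64.1 -50.2  67.5  10.8  94.8  37.2] [556.7 208.2 102.1] [179.9 -44.8 163.4] [-0.2 -0.8  0.6] 1.0 0.0
pred joint-face holes? [array([288. , 249.8]), array([345. , 249.9])]
-1 48 [288.5 247.6] [478.2 210.2  15. ]
1 50 [344.3 247.9] [489. 246.  15.]
[[1, -0.02, -0.02, 1.64, 0.0, 0.0, 0.0], [1, -0.03, -0.05, 3.28, 0.0, 0.001, 0.0], [1, -0.05, -0.07, 4.91, 0.0, 0.001, 0.0], [1, -0.06, -0.09, 6.55, 0.0, 0.002, 0.0], [1, -0.08, -0.11, 8.19, 0.0, 0.002, 0.0]]
[[1, -0.02, -0.02, 1.64, 0.0, 0.0, 0.0], [1, -0.04, -0.04, 3.28, 0.0, 0.001, 0.0], [1, -0.06, -0.07, 4.91, 0.0, 0.001, 0.0], [1, -0.06, -0.07, 4.91, 0.0, 0.001, 0.0], [1, -0.06, -0.07, 4.91, 0.0, 0.001, 0.0]]
```

Emit:
move_arm(
  commands=[
    [1,0,0,2,0,0,0],
    [1,0,0,4,0,0,0],
    [1,0,-0.1,6,0,0,0],
    [1,-0.1,-0.1,8,0,0,0],
    [1,-0.1,-0.1,10,0,0,0],
  ],
)

```text
time_s: 26.38
tool_pos: [489.0, 227.3, 29.6]
tcp_rot: [179.9, -44.8, 163.4]
wrist_force: [-0.7, 0.5, -0.6]
width: 1.002
gripper_force: 0.0
```

Emit:
move_arm(
  commands=[
    [1,0,0,1,0,0,0],
    [1,0,0,2,0,0,0],
    [1,0,0,3,0,0,0],
    [1,0,0,3,0,0,0],
    [1,0,0,3,0,0,0],
  ],
)

```text
time_s: 27.0
tool_pos: [469.1, 233.6, 8.0]
tcp_rot: [179.9, -44.9, 163.5]
wrist_force: [-0.4, 0.6, 0.0]
width: 1.003
gripper_force: 0.0
```

Target was (468.5,232.7,8.2), so that is good. Closing.

Emit:
move_arm(
  commands=[
    [0,0,0,0,0,0,0],
    [0,0,0,0,0,0,0],
    [0,0,0,0,0,0,0],
    [0,0,0,0,0,0,0],
    [0,0,0,0,0,0,0],
  ],
)

```text
time_s: 27.62
tool_pos: [469.0, 233.6, 8.3]
tcp_rot: [179.9, -44.9, 163.5]
wrist_force: [2.3, -2.0, 5.2]
width: 0.593
gripper_force: 62.9
```

```bash
python3 - <<'E'
from h import *
from station import monitor; s=monitor.state(); print(s["width"],s["gripper_force"],s["wrist_force"].round(1),s["tool_pos"])
p,R=cur(); y=R[:,1]*[1,1,0]; y/=np.linalg.norm(y); n=np.cross(Z,y); cz=-n   # capz = -n here
Rc=np.c_[y,np.cross(cz,y),cz]
J=np.array([484.5,227.9,0]); orig=J-34*cz+15*Z
loc=R.T@(orig-p); print("y off",loc[1]); loc[1]=0
q=np.radians(16.5); x=np.array([np.cos(q),np.sin(q),0]); Rp=np.c_[x,np.cross(Z,x),Z]
Rt=Rp@Rc.T@R; P=np.array([574.1,162.7,8])-Rt@loc
json.dump(dict(capR=(R.T@Rc).tolist(),loc=loc.tolist(),P=P.tolist(),Rt=Rt.tolist()),open("gripS.json","w"))
print(loc.round(1),P.round(1),Rt.round(2))
plan([(p+100*Z,R,0,4),(P+[0,0,95],Rt,0,12)])
E
```

```text
0.5932245570685949 62.89644956588745 [ 2.3 -2.   5.2] [469.02043134 233.59961616   8.25142581]
y off -1.044571897558341
[17.2  0.   7.6] [576.  156.2  25.5] [[-0.2   0.96  0.2 ]
 [ 0.68  0.29 -0.68]
 [-0.71  0.   -0.71]]
[[0, 1.77, 0.0, -1.77, 0.0, 0.0, 0.0], [0, 3.53, 0.01, -3.54, 0.0, 0.0, 0.0], [0, 5.3, 0.01, -5.31, 0.0, 0.0, 0.0], [0, 7.06, 0.01, -7.08, 0.0, 0.0, 0.0], [0, 7.06, 0.01, -7.08, 0.0, 0.0, 0.0]]
[[0, -0.66, -0.36, -0.81, 0.0, -0.119, 0.091], [0, -1.33, -0.73, -1.61, 0.0, -0.238, 0.182], [0, -1.99, -1.09, -2.42, 0.001, -0.357, 0.274], [0, -2.65, -1.46, -3.22, 0.001, -0.476, 0.365], [0, -3.31, -1.82, -4.03, 0.001, -0.596, 0.456]]
[[0, -1.07, 0.05, -0.26, 0.0, -0.119, 0.091], [0, -2.14, 0.1, -0.53, 0.0, -0.238, 0.182], [0, -3.22, 0.15, -0.79, 0.001, -0.357, 0.274], [0, -4.29, 0.2, -1.06, 0.001, -0.476, 0.365], [0, -5.36, 0.25, -1.32, 0.001, -0.596, 0.456]]
[[0, -0.91, 0.52, 0.35, 0.0, -0.119, 0.091], [0, -1.81, 1.05, 0.71, 0.0, -0.238, 0.182], [0, -1.81, 1.05, 0.71, 0.0, -0.238, 0.182], [0, -1.81, 1.05, 0.71, 0.0, -0.238, 0.182], [0, -1.81, 1.05, 0.71, 0.0, -0.238, 0.182]]
```

Emit:
move_arm(
  commands=[
    [0,1.8,0,-1.8,0,0,0],
    [0,3.5,0,-3.5,0,0,0],
    [0,5.3,0,-5.3,0,0,0],
    [0,7.1,0,-7.1,0,0,0],
    [0,7.1,0,-7.1,0,0,0],
  ],
)

```text
time_s: 28.25
tool_pos: [469.4, 234.2, 110.9]
tcp_rot: [179.8, -44.8, 163.6]
wrist_force: [0.2, 0.6, -1.0]
width: 0.599
gripper_force: 62.5
```

Emit:
move_arm(
  commands=[
    [0,-0.7,-0.4,-0.8,0,-0.119,0.091],
    [0,-1.3,-0.7,-1.6,0,-0.238,0.182],
    [0,-2,-1.1,-2.4,0,-0.357,0.274],
    [0,-2.7,-1.5,-3.2,0,-0.476,0.365],
    [0,-3.3,-1.8,-4,0,-0.596,0.456],
  ],
)

```text
time_s: 28.88
tool_pos: [513.2, 200.7, 113.3]
tcp_rot: [-168.3, -7.4, 138.6]
wrist_force: [0.2, -0.1, -0.7]
width: 0.598
gripper_force: 62.6
```

Emit:
move_arm(
  commands=[
    [0,-1.1,0,-0.3,0,-0.119,0.091],
    [0,-2.1,0.1,-0.5,0,-0.238,0.182],
    [0,-3.2,0.2,-0.8,0,-0.357,0.274],
    [0,-4.3,0.2,-1.1,0,-0.476,0.365],
    [0,-5.4,0.2,-1.3,0,-0.596,0.456],
  ],
)

```text
time_s: 29.5
tool_pos: [557.5, 168.6, 118.5]
tcp_rot: [-172.8, 30.9, 118.4]
wrist_force: [-0.1, -0.1, -1.7]
width: 0.596
gripper_force: 62.6
```

Emit:
move_arm(
  commands=[
    [0,-0.9,0.5,0.3,0,-0.119,0.091],
    [0,-1.8,1,0.7,0,-0.238,0.182],
    [0,-1.8,1,0.7,0,-0.238,0.182],
    [0,-1.8,1,0.7,0,-0.238,0.182],
    [0,-1.8,1,0.7,0,-0.238,0.182],
  ],
)

```text
time_s: 30.12
tool_pos: [575.0, 154.8, 121.0]
tcp_rot: [179.9, 45.0, 106.4]
wrist_force: [0.7, 0.5, -1.8]
width: 0.594
gripper_force: 62.6
```

```bash
cat > chk.py <<'E'
from h import *
f,c=look("w10"); g=cv2.cvtColor(f,cv2.COLOR_BGR2GRAY); G=json.load(open("gripS.json"))
p,R=cur(); cR=R@np.array(G["capR"]); o=p+R@np.array(G["loc"]); print("cap z",cR[:,2].round(3),"x ang",np.degrees(np.arctan2(cR[1,0],cR[0,0])).round(2),"o",o.round(1))
# visible from camera: crown side/T face (camera below): predicted corners of T face nearest camera
n=cR[:,1]; s=np.sign(n@(np.array(c["extrinsics"])[:3,3]-o)); F=o+s*15*n
K=[proj(c,F+cR@np.array(v)).round(1).tolist() for v in ((-26,0,34),(26,0,34),(26,0,14),(-26,0,14),(17,0,0),(-17,0,0))]; print("pred T face",K)
P=np.array(G["P"]); E=o-[574.1,162.7,8]; print("err",E.round(1)); plan([(p-E+[0,0,12],np.array(G["Rt"]),0,4)])
E
python3 chk.py
```

```text
30.125 [-37.1  43.9  -9.2  99.4  47.8  71.9 -58.7] [575.  154.8 121. ] [179.9  45.  106.4] [ 0.7  0.5 -1.8] 0.594 62.59814143180847
cap z [-0.001 -0.002  1.   ] x ang 16.47 o [573.2 161.3 103.5]
pred T face [[238.5, 332.4], [401.1, 332.4], [395.3, 275.4], [244.2, 275.3], [366.8, 240.0], [272.7, 240.0]]
err [-0.9 -1.4 95.5]
[[0, 1.5, 0.03, 1.46, 0.0, -0.0, -0.0], [0, 2.99, 0.06, 2.92, 0.001, -0.001, -0.001], [0, 4.49, 0.08, 4.37, 0.001, -0.001, -0.001], [0, 5.98, 0.11, 5.83, 0.001, -0.002, -0.002], [0, 5.98, 0.11, 5.83, 0.001, -0.002, -0.002]]
```

```bash
python3 - <<'E'
import cv2,numpy as np
g=cv2.cvtColor(cv2.imread("pics/w10.png"),cv2.COLOR_BGR2GRAY).astype(int)
def ed(a,o): 
    d=np.diff(a); return [(int(i)+o,int(d[i])) for i in np.argsort(-abs(d))[:7]]
print("col 290",sorted(ed(g[210:345,290],210)));print("col 320",sorted(ed(g[210:345,320],210)));print("col 255",sorted(ed(g[210:345,255],210)));print("row258",sorted(ed(g[258,225:415],225)));print("row300",sorted(ed(g[300,225:415],225)))
E
```

```text
col 290 [(220, -36), (224, 36), (225, 66), (276, 34), (278, -37), (299, 38), (302, -48)]
col 320 [(226, -30), (227, -26), (228, 75), (229, 33), (300, 59), (329, -152), (330, -28)]
col 255 [(223, -30), (224, -36), (241, 46), (278, 37), (279, 30), (330, 22), (331, 25)]
row258 [(269, 32), (270, 5), (271, 8), (272, 9), (273, 4), (364, -4), (366, -55)]
row300 [(241, 57), (242, 59), (336, -51), (354, -50), (396, -141), (398, 51), (413, -56)]
```

Emit:
move_arm(
  commands=[
    [0,1.5,0,1.5,0,0,0],
    [0,3,0.1,2.9,0,0,0],
    [0,4.5,0.1,4.4,0,0,0],
    [0,6,0.1,5.8,0,0,0],
    [0,6,0.1,5.8,0,0,0],
  ],
)

```text
time_s: 30.8
tool_pos: [574.6, 156.9, 34.8]
tcp_rot: [-179.9, 45.1, 106.7]
wrist_force: [-1.5, 0.8, -0.7]
width: 0.594
gripper_force: 62.6
```

Emit:
move_arm(
  commands=[
    [0,0,0,0,0,0,0],
    [0,0,0,0,0,0,0],
    [0,0,0,0,0,0,0],
    [0,0,0,0,0,0,0],
    [0,0,0,0,0,0,0],
  ],
)

```text
time_s: 31.42
tool_pos: [575.6, 157.3, 37.1]
tcp_rot: [179.8, 45.0, 106.5]
wrist_force: [-0.1, 0.5, -1.1]
width: 0.594
gripper_force: 62.6
```

```bash
sed -i 's/\[0,0,12\]/[0,0,5]/' chk.py; python3 chk.py
```

```text
31.425 [-37.9  51.   -8.3 100.6  50.7  66.3 -65.2] [575.6 157.3  37.1] [179.8  45.  106.5] [-0.1  0.5 -1.1] 0.594 62.61999249458313
cap z [-0.002 -0.001  1.   ] x ang 16.54 o [573.6 163.8  19.5]
pred T face [[238.3, 332.2], [400.8, 332.1], [395.0, 275.1], [244.0, 275.1], [366.5, 239.8], [272.4, 239.8]]
err [-0.5  1.1 11.5]
[[0, 0.1, 0.0, 0.14, 0.0, -0.0, -0.0], [0, 0.19, 0.01, 0.27, 0.001, -0.0, -0.0], [0, 0.29, 0.01, 0.41, 0.001, -0.0, -0.001], [0, 0.38, 0.02, 0.54, 0.002, -0.0, -0.001], [0, 0.38, 0.02, 0.54, 0.002, -0.0, -0.001]]
```

Emit:
move_arm(
  commands=[
    [0,-0.08,0.02,0.08,0,0,0],
    [0,0,0.02,0.16,0,0,0],
    [0,0.15,0.02,0.31,0,0,0],
    [0,0.15,0.02,0.31,0,0,0],
    [0,0.15,0.02,0.31,0,0,0],
  ],
)

```text
time_s: 32.1
tool_pos: [576.0, 156.3, 33.6]
tcp_rot: [179.9, 45.1, 106.5]
wrist_force: [0.0, 0.8, -0.8]
width: 0.593
gripper_force: 62.6
```

Emit:
move_arm(
  commands=[
    [0,0.08,0,0.08,0,0,0],
    [0,0.16,0,0.16,0,0,0],
    [0,0.2,0,0.2,0,0,0],
    [0,0.2,0,0.2,0,0,0],
    [0,0.2,0,0.2,0,0,0],
  ],
)

```text
time_s: 32.72
tool_pos: [576.0, 156.3, 30.9]
tcp_rot: [179.9, 45.1, 106.5]
wrist_force: [-0.6, -0.7, -1.7]
width: 0.594
gripper_force: 62.6
```

Emit:
move_arm(
  commands=[
    [0,0.08,0,0.08,0,0,0],
    [0,0.16,0,0.16,0,0,0],
    [0,0.2,0,0.2,0,0,0],
    [0,0.2,0,0.2,0,0,0],
    [0,0.2,0,0.2,0,0,0],
  ],
)

```text
time_s: 33.35
tool_pos: [576.0, 156.3, 28.1]
tcp_rot: [179.9, 45.0, 106.5]
wrist_force: [0.3, 0.2, -1.3]
width: 0.592
gripper_force: 62.6
```

Free of contact, with about 2.5 mm to go. I continue down to the floor.

Emit:
move_arm(
  commands=[
    [0,0.06,0,0.06,0,0,0],
    [0,0.12,0,0.12,0,0,0],
    [0,0.14,0,0.14,0,0,0],
    [0,0.14,0,0.14,0,0,0],
    [0,0.14,0,0.14,0,0,0],
  ],
)

```text
time_s: 33.98
tool_pos: [576.1, 156.2, 26.3]
tcp_rot: [179.8, 45.1, 106.5]
wrist_force: [-0.8, -0.3, 2.5]
width: 0.595
gripper_force: 63.0
```

Emit:
move_arm(
  commands=[
    [0,0.03,0,0.03,0,0,0],
    [0,0.07,0,0.07,0,0,0],
    [0,0.07,0,0.07,0,0,0],
    [0,0.07,0,0.07,0,0,0],
    [0,0.07,0,0.07,0,0,0],
  ],
)

```text
time_s: 34.6
tool_pos: [576.1, 156.2, 26.3]
tcp_rot: [179.8, 45.1, 106.5]
wrist_force: [-4.1, 2.4, 11.4]
width: 0.591
gripper_force: 64.1
```

Emit:
move_arm(
  commands=[
    [0,-0.06,0,-0.06,0,0,0],
    [1,-0.06,0,-0.06,0,0,0],
    [1,-0.06,0,-0.06,0,0,0],
    [1,-0.06,0,-0.06,0,0,0],
    [1,-0.06,0,-0.06,0,0,0],
  ],
)

```text
time_s: 35.22
tool_pos: [576.0, 156.2, 25.8]
tcp_rot: [179.9, 45.1, 106.5]
wrist_force: [-0.8, -0.2, 0.4]
width: 0.997
gripper_force: 0.0
```

Emit:
move_arm(
  commands=[
    [1,0,0,0,0,0,0],
    [1,0,0,-1,0,0,0],
    [1,0,0,-4,0,0,0],
    [1,0,0,-8,0,0,0],
    [1,0,0,-12,0,0,0],
  ],
)

```text
time_s: 35.85
tool_pos: [551.0, 238.8, 112.0]
tcp_rot: [179.9, 45.0, 106.5]
wrist_force: [0.7, -0.6, 0.3]
width: 0.999
gripper_force: 0.0
```

```bash
python3 - <<'E'
from h import *
from station import optics
f,c=look("w11"); 
cs=optics.get_calibration("scene");S=optics.grab_frame("scene")[:,:,::-1].copy();cv2.imwrite("pics/scene11.png",S)
def chk(nm,img,c,o,ang,L,zt,hx):
    g=cv2.cvtColor(img,cv2.COLOR_BGR2GRAY); q=np.radians(ang);x=np.array([np.cos(q),np.sin(q),0]);H=[]
    for s in (-1,1):
        u0,v0=proj(c,np.array([*o,zt])+s*hx*x); u,v=int(round(u0)),int(round(v0)); r=9
        p=(g[v-r:v+r+1,u-r:u+r+1]<110).astype(np.uint8);n,l,st,ce=cv2.connectedComponentsWithStats(p)
        for i in range(1,n):
            if st[i,4]>=4: Q=ce[i]+[u-r,v-r]; print(nm,s,(round(u0,1),round(v0,1)),st[i,4],Q.round(1),plane(c,*Q,zt).round(1))
chk("wS",f,c,(574.1,162.7),16.5,52,42,18.5)
chk("sceneS",S,cs,(574.1,162.7),16.5,52,42,18.5)
chk("sceneL",S,cs,(631.6,-152.5),26,66,46,24.7)
# bystanders unchanged?
A=cv2.imread("pics/scene0.png")
for n,(u,v) in dict(can=(345,230),oil=(398,310),spanner=(272,383),gear=(281,218)).items():
    a=A[v-25:v+25,u-25:u+25].astype(int);b=S[v-25:v+25,u-25:u+25].astype(int); print(n,abs(a-b).mean().round(2))
E
```

```text
35.85 [-43.1  47.  -10.7  93.3  44.1  77.3 -60.7] [551.  238.8 112. ] [179.9  45.  106.5] [ 0.7 -0.6  0.3] 0.999 0.0
wS -1 (np.float64(290.9), np.float64(247.3)) 51 [290.6 249. ] [556.7 155.2  42. ]
wS 1 (np.float64(348.4), np.float64(247.2)) 49 [348.6 249. ] [592.8 165.8  42. ]
sceneS -1 (np.float64(380.4), np.float64(199.4)) 10 [383.1 191.9] [543.9 179.5  42. ]
sceneS -1 (np.float64(380.4), np.float64(199.4)) 6 [388.  190.7] [548.  190.6  42. ]
sceneS -1 (np.float64(380.4), np.float64(199.4)) 50 [373.7 197. ] [542. 152.  42.]
sceneS -1 (np.float64(380.4), np.float64(199.4)) 7 [388.3 195.1] [558.1 180.3  42. ]
sceneS 1 (np.float64(396.4), np.float64(206.0)) 6 [390.7 198.2] [567.8 177.   42. ]
sceneS 1 (np.float64(396.4), np.float64(206.0)) 16 [400.7 198.4] [582.1 192.7  42. ]
sceneS 1 (np.float64(396.4), np.float64(206.0)) 4 [394.5 199.8] [576.4 179.5  42. ]
sceneS 1 (np.float64(396.4), np.float64(206.0)) 46 [402.7 210.5] [609.  167.7  42. ]
sceneS 1 (np.float64(396.4), np.float64(206.0)) 4 [396.  205.5] [590.2 168.5  42. ]
sceneL -1 (np.float64(275.9), np.float64(296.2)) 30 [269.5 290.3] [ 592.6 -164.1   46. ]
sceneL -1 (np.float64(275.9), np.float64(296.2)) 11 [282.8 288.1] [ 603.9 -143.8   46. ]
sceneL -1 (np.float64(275.9), np.float64(296.2)) 8 [267.6 297.1] [ 601.8 -175.1   46. ]
sceneL -1 (np.float64(275.9), np.float64(296.2)) 8 [275.5 297. ] [ 610.3 -164.8   46. ]
sceneL 1 (np.float64(302.4), np.float64(305.9)) 4 [297.5 297. ] [ 634.6 -136.4   46. ]
sceneL 1 (np.float64(302.4), np.float64(305.9)) 7 [309.1 298.4] [ 649.7 -123.3   46. ]
sceneL 1 (np.float64(302.4), np.float64(305.9)) 10 [301.5 306.2] [ 653.2 -143.2   46. ]
sceneL 1 (np.float64(302.4), np.float64(305.9)) 26 [309.8 312. ] [ 670.8 -140.1   46. ]
can 3.86
oil 3.48
spanner 3.83
gear 4.0
```

Both caps check out in the scene view: holes are within 1 px of the seated prediction, and the bystander patches are unchanged. I hand in.

```bash
python3 -c "
from station import ctrl; print(ctrl.close_job())"
```

```text
the job is handed in; nothing more can be done
None
```

Both caps are seated in their nests saddle up, judging by floor contact and hole positions within 1 px in the scene view; the bystanders did not move, and the job was handed in at about 36 s (no verdict came back).

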